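# Set out the calibration kit at a wafer measuring stage

### The arm

A 7-joint arm with a two-finger parallel gripper is mounted at the origin on the work surface. World frame = base frame: x ahead of the robot, y to its left, z up, the work surface at z = 0. Lengths are in m, angles in rad, forces in N, time in s.
With the tool pointing down it reaches from about 0.4 to 0.9 m from the base axis. Payload 5.6 kg.
Tool frame: the origin (TCP) lies at the very end of the fingers, on their centre line; the grasp point (between the pads) lies 19 mm behind it; z points along the fingers, y is the direction in which the jaws open and shut (so a half turn about z gives the same grasp; the last joint's range is limited). The gripper opens to 92 mm and grips with 3 to 60 N. Pads are 20 mm wide; open, the fingers measure 128 mm over their backs; the gripper's body (75 mm by 189 mm) begins 69 mm behind the grasp point.
Start: joints at [1.3, 0.468, -0.012, 1.603, 0.006, 1.071, -0.056], TCP at [0.147, -0.633, 0.175] pointing down, gripper open.
Joint ranges: [-2.53, 2.53], [-0.31, 2.02], [-1.57, 1.55], [0.28, 2.44], [-1.29, 4.43], [0.15, 1.84], [-2.92, 2.92]. Speed limits (rad/s): [2.57, 2.57, 3.14, 3.14, 3.14, 3.14, 3.14].

### API

Orientations are given as [roll, pitch, yaw] about the fixed x, y, z axes, in that order (R = Rz(yaw) Ry(pitch) Rx(roll)).
In Python, from cell import status, camera, camera_info, hand_in, spot_in, mark_of gives the robot as it stands.
- The arm moves only by the tool carry_out, never from a script. Its argument "motion" is a list that holds one entry, the list of rows, each a list of 4 numbers: the shift along the world's x, y, z in m, then the turn about the world's z in rad. In form: [[[dx, dy, dz, turn], ...]]. A call has 1 to 5 rows; each row shifts and turns the commanded pose from where the row before left it; what a row does not reach is not made up. A row lasts 1/10 s, in which the tool goes at most 50 mm and 8.59 degrees, less where a joint would pass 70% of its speed; a pose out of reach is approached as far as the arm can. A call with a gripper value outside its range is refused whole. "fingers" is the finger opening in m, from 0 to 0.0919, set as the call begins (left out, the last holds). The fingers move at their own pace and stop on an object; the grip force is fixed at half the most. Time passes only in rows, so rows that do not move let the fingers close. It gives the time, the measured TCP pose, the force and the opening at its end, in the units of the state.
- status.observe(): the state, without advancing time (a new reading comes with each control period).
- camera(name): name is "scene" or "top" or "wrist"; returns the picture (400x640x3 uint8, blue, green, red); there is no depth.
- camera_info(name): a dict with "mtx" (3x3 intrinsics, pixels), "distortion" ([k1, k2, p1, p2, k3] as OpenCV has them; the pictures are not rectified), "R" (3x3) and "t" (3): a world point X has camera coordinates R X + t. Camera axes: x right, y down, z forward; pixel columns grow to the right and rows downward; lengths in m; the calibration is good to about 2 mm. A picture is of the moment at which its call begins: read the wrist's pose just before it. camera_info takes no time and is no camera call; for the wrist camera it gives the pose at the moment of the call.
- hand_in(): hands the job in, once; it reports no verdict.
Trained networks look in the newest picture that a camera, given by its name, has taken for a name from the list of things; names that differ only in an ending like _2 or _b are one class to them, and where a whole thing is asked for, a point or a joint stands for the part that bears it (a point fixed in the world has none). Each returns a list of dicts, best first, with "p" (0 to 1); they miss things now and then, are a little off and sometimes report something else, mostly with a low value. They report only what shows in the picture. A call takes as long as a camera call. They do not tell look-alikes from the thing itself.
- spot_in(camera, thing): "bbox" ([left, top, right, bottom] in pixels, round what is visible of it).
- mark_of(camera, thing): "centre" ([column, row] in pixels: a listed point, or the origin of a listed thing).
The state is a dict: "time_s": time; "joints": joint angles; "joint_vel": joint speeds; "joint_efforts": joint torques, N m; "eef_pos": TCP position; "eef_rot": TCP orientation; "wrist_force": force on the tool from outside, world axes, zero at the start; "ft_torque": the same for the moment, N m; "opening": opening from 0.0 (shut) to 1.0 (fully open).
Only numpy, scipy, OpenCV 4.12 (cv2) and the standard library are available. Lean on these libraries where they do the work, as an engineer would, in place of code of your own. Each camera call takes 0.05 s, during which the arm holds its last target.

### The job

Set out the calibration kit around the wafer measuring stage: the brass reference disc flat in the middle of the round chuck with the white stepped contact weight standing centred on top of it, and the small white bottle upright on the bench half-way along the line from the centre of the chuck to the centre of the flow meter (not on the pressure gauge's side). Lay the black chip box flat on the bench in front of the stage, centred on the front edge that carries the two black knobs, its long side parallel to that edge and about 40 mm of clear bench between them. Leave the tall amber bottle, the screwdriver and the glass dish where they are.

Things in the scene. Friction and masses are not known exactly. Their poses are not given: they have to be found in the camera images.
- stage: Fixed white plate 170 x 170 x 22 mm high with a round steel chuck, 128 mm across and 12 mm high, in its centre. Origin: centre of the underside, bench level. -x points out of the front edge (85 mm from the origin, two black knobs 9 mm proud, facing the robot); y runs along that edge; z up. Flow meter and pressure gauge stand on its y axis, 262 to 278 mm out, one each side, either way round.
- chuck_top (a point): Centre of the flat top of the round chuck (two thin rings marked on it), 34 mm above the bench; axes as the stage's.
- flowmeter: Fixed flow meter: an upright clear block 34 x 34 mm with black foot (50 x 50 mm) and black head, 122 mm high, with a white scale. Origin: centre of the underside, at bench level.
- disc_mid (a point): Loose plain brass reference disc, 56 mm across, 18 mm high, lying flat at the start. The point is its centre, 9 mm above its underside; z is its axis.
- weight_mid (a point): Loose white plastic contact weight, a stepped round piece 46 mm high, standing: foot 40 mm across and 14 mm high, a short cone up to 18 mm, then a straight neck 28 mm across to the top. The point is on its axis half-way up, 23 mm above its underside; z is its axis, up.
- bottle_mid (a point): Loose small white plastic bottle, closed, standing: round body 44 mm across up to about 42 mm, then a slightly narrower shoulder and cap 40 mm across, 75 mm high in all. The point is on its axis half-way up, 37.5 mm above its underside; z is its axis, up.
- box_mid (a point): Loose closed black plastic chip box with a grey seam and a white panel on top, 46 mm (its x) x 80 mm (its y) x 30 mm high (z), lying flat. The point is its centre, 15 mm above its underside.
- tall_bottle: Bystander, leave alone: loose amber glass bottle, 64 mm across, 160 mm high, standing. Origin: centre of the underside.
- driver: Bystander, leave alone: loose screwdriver lying on the bench along its x axis, handle to -x. Origin: under its middle, at bench level.
- dish: Bystander, leave alone: loose shallow open glass dish, 90 mm across, 18 mm high. Origin: centre of the underside.
There are look-alikes about, which are no part of the job. What is shaped like the part that bears bottle_mid but pink, purple or turquoise is not meant.

How it is judged:
By the outcome, as a careful person would: the job done as asked, in the order asked, and still so for the second after the job is handed in, with the robot touching nothing.
It also fails if it takes over 109 s, if anything falls off the work surface, if the arm or the gripper's body presses on something with over 40 N, if the wrist force passes 120 N, or if a joint passes its speed limit or range.

## Working session

There is one attempt and no reset: what is moved stays moved. The work goes in short steps, Python scripts to look and compute and a tool call to move; the robot and the scene stay as the last step left them, time stands still between calls to the robot, and variables do not carry over. Pictures are saved under pics/ and viewed, and the job is handed in when it is done.

Besides the shell and the picture viewer there is one more tool, called after ">>>" in YAML: its name, and indented under it one key for each argument. carry_out: Moves the arm, as the interface text tells. Its arguments: {"type":"object","properties":{"motion":{"type":"array"},"fingers":{"type":"number"}},"required":["motion"]}

```bash
ls; mkdir -p pics; python3 - <<'E'
from cell import *
import cv2,numpy as np
np.set_printoptions(precision=4,suppress=True)
s=status.observe();print(s)
for n in ["scene","top","wrist"]:
    im=camera(n);cv2.imwrite(f"pics/{n}0.png",im);i=camera_info(n);print(n,i)
E
```

```text
pics
{'time_s': 0.0, 'joints': array([ 1.3   ,  0.4684, -0.0116,  1.6036,  0.006 ,  1.0714, -0.0563]), 'joint_vel': array([-0.0012, -0.    , -0.001 ,  0.0014, -0.0017, -0.0013,  0.0018]), 'joint_efforts': array([  0.0004, -52.0571,  -0.0125, -24.375 ,  -0.0567,   0.0173,
         0.0002]), 'eef_pos': array([ 0.1466, -0.6326,  0.1741]), 'eef_rot': array([-3.1399,  0.0001,  0.2277]), 'wrist_force': array([ 0.2533, -0.6257, -0.1382]), 'ft_torque': array([-0.0422,  0.0189,  0.0589]), 'opening': 1.0032652334203542}
scene {'mtx': array([[416.5509,   0.    , 324.7382],
       [  0.    , 416.5509, 209.1193],
       [  0.    ,   0.    ,   1.    ]]), 'distortion': array([-0.021,  0.   ,  0.   ,  0.   ,  0.   ]), 'R': array([[ 0.6551,  0.7553, -0.0192],
       [ 0.3977, -0.3664, -0.8411],
       [-0.6423,  0.5434, -0.5405]]), 't': array([-0.3462, -0.1493,  1.5379])}
top {'mtx': array([[403.7965,   0.    , 316.1096],
       [  0.    , 403.7965, 193.6411],
       [  0.    ,   0.    ,   1.    ]]), 'distortion': array([-0.0334,  0.    ,  0.    ,  0.    ,  0.    ]), 'R': array([[-0.0064, -0.9999, -0.0092],
       [-0.9933,  0.0075, -0.1152],
       [ 0.1153,  0.0084, -0.9933]]), 't': array([-0.    ,  0.5304,  1.2802])}
wrist {'mtx': array([[358.4474,   0.    , 321.2721],
       [  0.    , 358.4474, 199.4435],
       [  0.    ,   0.    ,   1.    ]]), 'distortion': array([-0.0384,  0.    ,  0.    ,  0.    ,  0.    ]), 'R': array([[ 0.2227, -0.9749, -0.0009],
       [-0.9438, -0.2158,  0.2505],
       [-0.2444, -0.0549, -0.9681]]), 't': array([-0.65  , -0.0268,  0.3902])}
```

View pics/scene0.png

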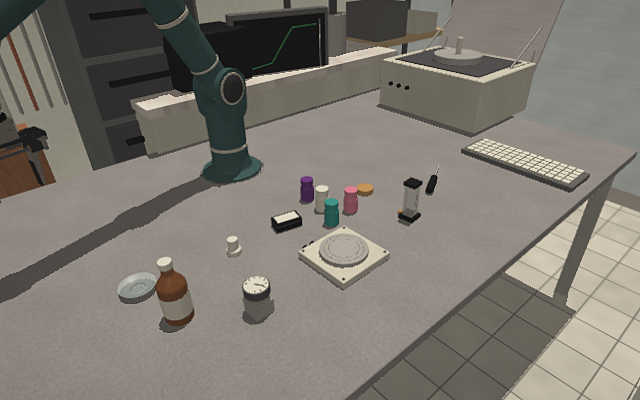

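View pics/top0.png

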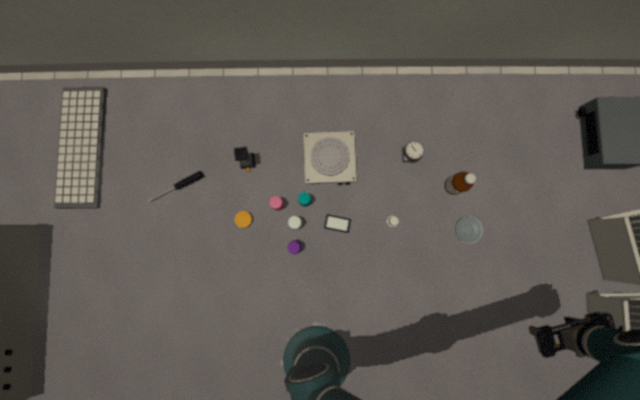

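```bash
cat > h.py <<'E'
from cell import *
import cv2,numpy as np
np.set_printoptions(precision=4,suppress=True)
def ray(n,px,z,i=None):
    i=i or camera_info(n)
    u=cv2.undistortPoints(np.array([[px]],float),i["mtx"],i["distortion"])[0,0]
    R,t=i["R"],i["t"];c=-R.T@t;d=R.T@np.array([u[0],u[1],1.])
    return c+d*(z-c[2])/d[2]
def proj(n,X,i=None):
    i=i or camera_info(n)
    return cv2.projectPoints(np.array(X,float).reshape(-1,1,3),cv2.Rodrigues(i["R"])[0],i["t"],i["mtx"],i["distortion"])[0][:,0]
E
python3 - <<'E'
from h import *
Z=dict(stage=0,chuck_top=.034,flowmeter=0,disc_mid=.009,weight_mid=.023,bottle_mid=.0375,box_mid=.015,tall_bottle=0,driver=0,dish=0)
for n in ["top","scene"]:
  for k,z in Z.items():
    for r in mark_of(n,k)[:5]:
        if r["p"]>.2: print(n,k,round(r["p"],2),np.round(r["centre"],1),ray(n,r["centre"],z))
print(status.observe()["time_s"])
E
```

```text
top stage 0.73 [329.1 154. ] [ 0.6677 -0.048   0.    ]
top chuck_top 0.56 [325.1 154.5] [ 0.6588 -0.034   0.034 ]
top flowmeter 0.66 [248.7 162.6] [0.6407 0.2225 0.    ]
top flowmeter 0.22 [293.  221.7] [0.4413 0.0734 0.    ]
top disc_mid 0.72 [241.9 218.5] [0.4524 0.2409 0.009 ]
top bottle_mid 0.67 [294.1 246.4] [0.3609 0.0674 0.0375]
top bottle_mid 0.65 [279.7 204.7] [0.4945 0.1138 0.0375]
top bottle_mid 0.45 [304.7 195.4] [0.5241 0.0331 0.0375]
top bottle_mid 0.42 [295.  220.2] [0.4443 0.0645 0.0375]
top box_mid 0.89 [334.7 223.1] [ 0.4351 -0.0635  0.015 ]
top tall_bottle 0.65 [451.5 186.2] [ 0.5555 -0.4548  0.    ]
top driver 0.49 [178.4 188.5] [0.5547 0.458  0.    ]
top dish 0.83 [464.6 228.3] [ 0.4153 -0.4919  0.    ]
scene stage 0.89 [343.7 257.3] [ 0.6541 -0.043   0.    ]
scene chuck_top 0.91 [344.6 242.9] [ 0.6427 -0.0294  0.034 ]
scene flowmeter 0.72 [410.1 218. ] [0.6533 0.2292 0.    ]
scene disc_mid 0.43 [364.3 190.3] [0.4558 0.2353 0.009 ]
scene weight_mid 0.47 [233.1 241.5] [ 0.4252 -0.2374  0.023 ]
scene bottle_mid 0.87 [349.9 196.8] [0.4875 0.1389 0.0375]
scene bottle_mid 0.83 [330.6 214.9] [0.5226 0.0283 0.0375]
scene bottle_mid 0.77 [309.3 189.1] [0.3657 0.0771 0.0375]
scene bottle_mid 0.59 [325.8 198.8] [0.4461 0.0767 0.0375]
scene box_mid 0.67 [286.3 220.6] [ 0.4319 -0.0647  0.015 ]
scene tall_bottle 0.63 [180.3 313.9] [ 0.5529 -0.4529  0.    ]
scene driver 0.52 [433.5 179.4] [0.5549 0.4756 0.    ]
scene dish 0.92 [137.7 290.7] [ 0.4124 -0.4982  0.    ]
1.15
```

>>> carry_out:
  motion:
    - [[0.03,0.033,0.02,0],[0.03,0.033,0.02,0],[0.03,0.033,0.02,0],[0.03,0.033,0.02,0],[0.03,0.033,0.02,0]]

```text
time_s: 1.65
eef_pos: [0.2977, -0.4667, 0.276]
eef_rot: [3.141, -0.0, 0.228]
wrist_force: [0.9, -1.4, 0.6]
opening: 0.998
```

>>> carry_out:
  motion:
    - [[0.03,0.033,0.02,0],[0.03,0.033,0.02,0],[0.03,0.033,0.02,0],[0.03,0.033,0.02,0],[0.03,0.033,0.02,0]]

```text
time_s: 2.15
eef_pos: [0.4476, -0.3017, 0.3762]
eef_rot: [3.141, -0.0, 0.228]
wrist_force: [0.2, -1.5, -0.9]
opening: 1.003
```

>>> carry_out:
  motion:
    - [[0.016,0.044,0,-0.05],[0.016,0.044,0,-0.05],[0.016,0.044,0,-0.05],[0.016,0.044,0,-0.05],[0.016,0.044,0,0]]

```text
time_s: 2.65
eef_pos: [0.527, -0.0815, 0.3754]
eef_rot: [3.141, -0.001, 0.026]
wrist_force: [0.6, -0.9, -0.7]
opening: 0.999
```

>>> carry_out:
  motion:
    - [[0.016,0.044,0,0],[0.016,0.044,0,0],[0.016,0.044,0,0],[0,0,0,0],[0,0,0,0]]

```text
time_s: 3.15
eef_pos: [0.5746, 0.0497, 0.3747]
eef_rot: [3.141, 0.001, 0.03]
wrist_force: [-0.1, -0.1, 0.4]
opening: 1.001
```

```bash
cat > look.py <<'E'
from h import *
import sys
Z=dict(stage=0,chuck_top=.034,flowmeter=0,disc_mid=.009,weight_mid=.023,bottle_mid=.0375,box_mid=.015)
tag=sys.argv[1]
s=status.observe();print(s["time_s"],s["eef_pos"],s["eef_rot"],s["joints"])
i=camera_info("wrist");im=camera("wrist");cv2.imwrite(f"pics/{tag}.png",im)
import pickle;pickle.dump((i,im),open(f"{tag}.pkl","wb"))
for k in (sys.argv[2].split(",") if len(sys.argv)>2 and sys.argv[2] else []):
    for r in mark_of("wrist",k)[:6]:
        if r["p"]>.2: print(k,round(r["p"],2),np.round(r["centre"],1),ray("wrist",r["centre"],Z[k],i))
E
python3 look.py w1 stage,chuck_top,flowmeter,disc_mid,weight_mid,bottle_mid,box_mid
```

```text
3.15 [0.5746 0.0497 0.3747] [3.1415 0.0007 0.0302] [ 0.2565  0.2564 -0.5029  1.4839  0.1237  1.4337 -1.7902]
chuck_top 0.89 [390.4 101.5] [ 0.6553 -0.0518  0.034 ]
flowmeter 0.73 [307.1 242.8] [0.4148 0.0691 0.    ]
disc_mid 0.94 [208.1 224.6] [0.4465 0.2372 0.009 ]
weight_mid 0.73 [496.9 239. ] [ 0.4386 -0.2505  0.023 ]
weight_mid 0.71 [209.  224.1] [0.4522 0.2311 0.023 ]
bottle_mid 0.91 [308.9 281.8] [0.3597 0.0638 0.0375]
bottle_mid 0.67 [329.8 191.1] [0.5169 0.0339 0.0375]
bottle_mid 0.64 [272.5 202.7] [0.4957 0.1238 0.0375]
bottle_mid 0.6 [308.8 240.1] [0.4344 0.0653 0.0375]
box_mid 0.63 [387.6 236.2] [ 0.4362 -0.067   0.015 ]
```

View pics/w1.png

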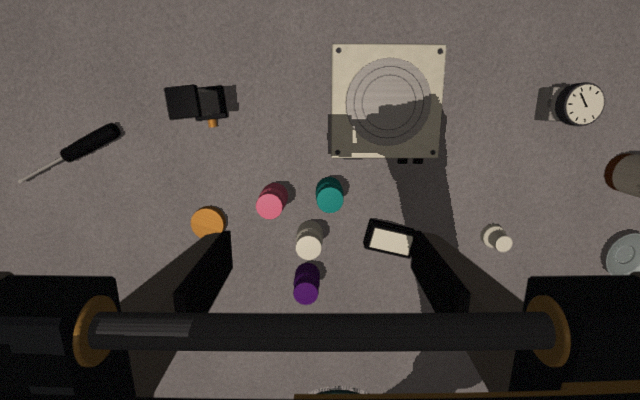

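```bash
python3 - <<'E'
import cv2
im=cv2.imread("pics/w1.png")
c=cv2.resize(im[30:180,300:470],None,fx=4.5,fy=3.9,interpolation=cv2.INTER_CUBIC)
c=cv2.resize(im[30:175,310:470],None,fx=4,fy=4,interpolation=cv2.INTER_CUBIC);cv2.imwrite("pics/z1.png",c)
c=cv2.resize(im[70:270,150:330],None,fx=3,fy=3,interpolation=cv2.INTER_CUBIC);cv2.imwrite("pics/z2.png",c)
E
```

```text
(no output)
```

View pics/z1.png

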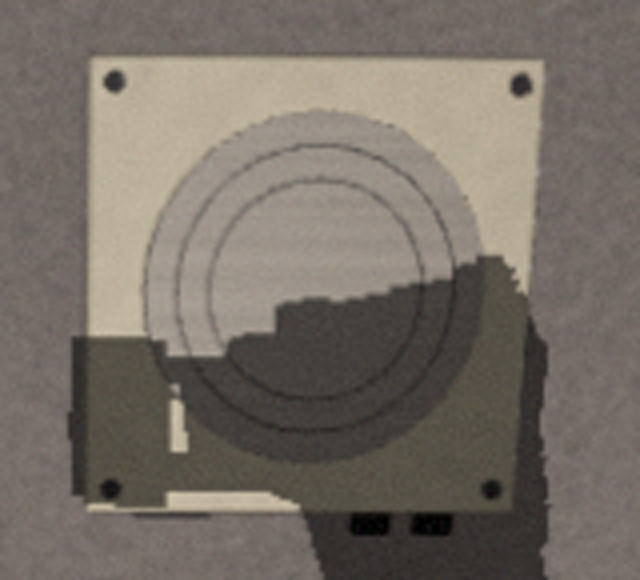

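View pics/z2.png

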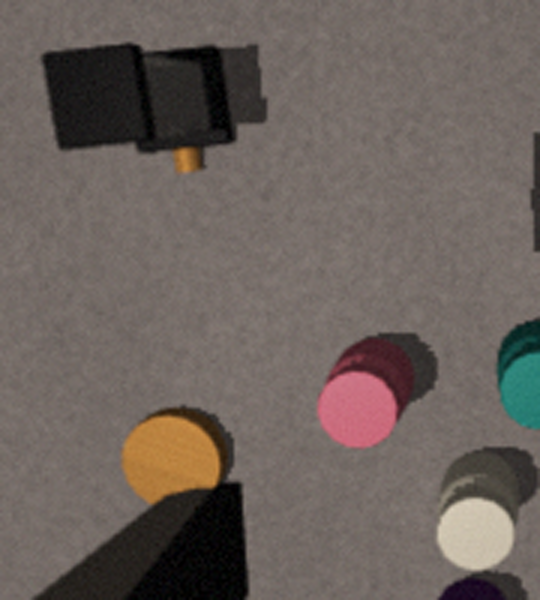

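```bash
python3 - <<'E'
from h import *
import pickle
i,im=pickle.load(open("w1.pkl","rb"))
f=lambda p,s,o,z:ray("wrist",[(p[0]+.5)/s-.5+o[0],(p[1]+.5)/s-.5+o[1]],z,i)
a=lambda p,z:f(p,4,(310,30),z)
b=lambda p,z:f(p,3,(150,70),z)
C=[a(p,.022) for p in [(91,58),(545,61),(512,512),(87,508)]];print(np.array(C));print("ctr",np.mean(C,0))
H=[a(p,.022) for p in [(114,81),(521,84),(491,489),(110,489)]];print(np.array(H),np.mean(H,0))
for P in (C,H): 
  for k in range(4):
    d=P[(k+1)%4]-P[k];print(np.linalg.norm(d),np.degrees(np.arctan2(d[1],d[0]))+90*k)
for e in [(177,456,145,430),(209,422,180,398),(143,485,110,463)]:
  xm=(e[0]+e[1])/2;ym=(e[2]+e[3])/2
  P=[a(p,.034) for p in [(e[0],ym),(e[1],ym),(xm,e[2]),(xm,e[3])]]
  print("ring",np.mean(P,0),np.linalg.norm(P[0]-P[1]),np.linalg.norm(P[2]-P[3]))
Q=[b(p,.122) for p in [(43,55),(135,45),(152,138),(60,149)]];print("fm",np.array(Q),np.mean(Q,0))
P=[b(p,.018) for p in [(122,459),(222,459),(172,411)]];print("disc",P)
P=[b(p,.075) for p in [(438,534),(515,534),(476,497),(476,572)]];print("bot",P,np.mean(P,0))
E
```

```text
[[ 0.7347  0.0368  0.022 ]
 [ 0.7392 -0.1304  0.022 ]
 [ 0.5723 -0.1352  0.022 ]
 [ 0.569   0.0327  0.022 ]]
ctr [ 0.6538 -0.049   0.022 ]
[[ 0.727   0.0281  0.022 ]
 [ 0.7309 -0.1223  0.022 ]
 [ 0.5811 -0.1259  0.022 ]
 [ 0.5767  0.024   0.022 ]] [ 0.6539 -0.049   0.022 ]
0.16732402807749697 -88.4503582020959
0.16703221287872244 -88.37013878401143
0.16795264893327175 271.1002614122878
0.1657152399095674 271.41493999594155
0.15047105571599637 -88.5064927162365
0.1498748141927501 -88.62905782441314
0.1499443675148807 271.65178519007793
0.15028882973615693 271.57229149322274
ring [ 0.6548 -0.0495  0.034 ] 0.10401948353895077 0.10294820009351993
ring [ 0.6544 -0.0491  0.034 ] 0.07941709300738932 0.07875238329517552
ring [ 0.6548 -0.0486  0.034 ] 0.12750136631519898 0.1275259889296693
fm [[0.663  0.2472 0.122 ]
 [0.6677 0.2084 0.122 ]
 [0.6302 0.2032 0.122 ]
 [0.6248 0.2427 0.122 ]] [0.6464 0.2254 0.122 ]
disc [array([0.4521, 0.264 , 0.018 ]), array([0.4537, 0.208 , 0.018 ]), array([0.4807, 0.2345, 0.018 ])]
bot [array([0.436, 0.084, 0.075]), array([0.437, 0.045, 0.075]), array([0.4564, 0.0651, 0.075 ]), array([0.4156, 0.0644, 0.075 ])] [0.4363 0.0646 0.075 ]
```

>>> carry_out:
  motion:
    - [[-0.0152,0.0233,-0.032,0],[-0.0152,0.0233,-0.032,0],[-0.0152,0.0233,-0.032,0],[-0.0152,0.0233,-0.032,0],[-0.0152,0.0233,-0.032,0]]

```text
time_s: 4.05
eef_pos: [0.4982, 0.1656, 0.2142]
eef_rot: [3.141, -0.001, 0.027]
wrist_force: [1.1, 0.0, -0.2]
opening: 1.002
```

>>> carry_out:
  motion:
    - [[-0.0152,0.0233,-0.032,0],[-0.0152,0.0233,-0.032,0],[-0.0152,0.0233,-0.032,0],[0,0,0,0],[0,0,0,0]]

```text
time_s: 4.55
eef_pos: [0.4531, 0.2351, 0.1189]
eef_rot: [3.141, 0.001, 0.029]
wrist_force: [0.4, -0.1, 0.5]
opening: 1.0
```

```bash
python3 look.py w2 disc_mid
```

```text
4.55 [0.4531 0.2351 0.1189] [3.1412 0.0007 0.0287] [-0.0644  0.3741 -0.577   1.9619  0.2616  0.8798 -2.3205]
disc_mid 0.7 [315.4 195.2] [0.4443 0.2394 0.009 ]
```

View pics/w2.png

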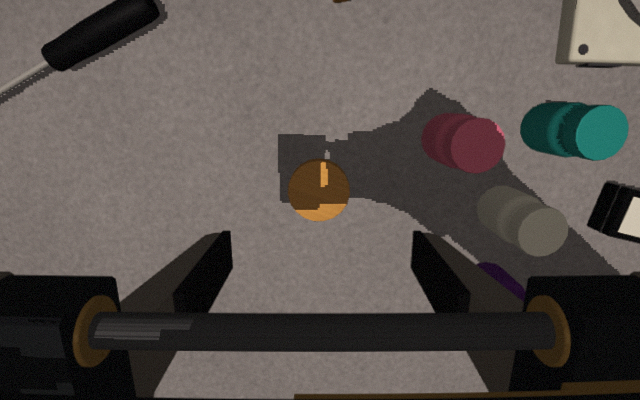

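```bash
cat > circ.py <<'E'
from h import *
import pickle,sys
from scipy.optimize import least_squares
# usage: circ.py tag r ztop x0 y0 l t r b
def edges(im): return cv2.Canny(cv2.GaussianBlur(im,(3,3),0),40,110)
E
python3 - <<'E'
from h import *
import pickle
i,im=pickle.load(open("w2.pkl","rb"))
cv2.imwrite("pics/z3.png",cv2.resize(im[150:232,275:365],None,fx=6,fy=6,interpolation=cv2.INTER_CUBIC))
th=np.linspace(0,2*np.pi,60)
for c in [(.453,.2355)]:
  ov=cv2.resize(im,None,fx=1,fy=1)
  for z in (.018,0):
    p=proj("wrist",np.c_[c[0]+.028*np.cos(th),c[1]+.028*np.sin(th),0*th+z],i); print(z,p.min(0),p.max(0))
E
```

```text
0.018 [288.3482 156.768 ] [351.4255 218.3368]
0 [290.0428 154.1079] [349.842  212.6494]
```

View pics/z3.png

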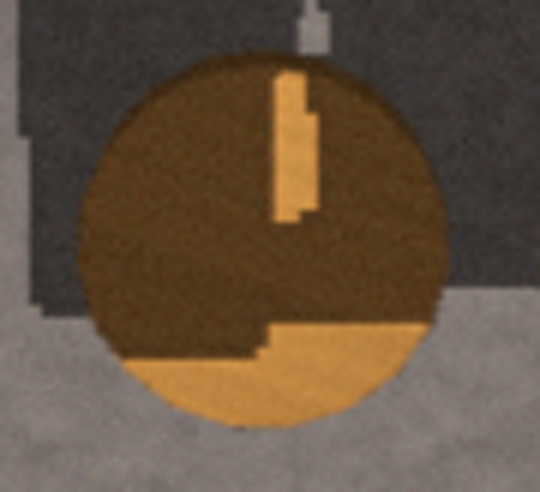

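>>> carry_out:
  motion:
    - [[-0.0025,0.0015,-0.035,0],[0,0,-0.035,0],[0,0,-0.03,0],[0,0,-0.013,0],[0,0,0,0]]

```text
time_s: 5.15
eef_pos: [0.4509, 0.2357, 0.0055]
eef_rot: [3.141, 0.001, 0.026]
wrist_force: [0.2, 1.2, 0.4]
opening: 0.998
```

>>> carry_out:
  motion:
    - [[0,0,0,0],[0,0,0,0],[0,0,0,0],[0,0,0,0],[0,0,0,0]]
  fingers: 0.045

```text
time_s: 5.65
eef_pos: [0.451, 0.2368, 0.0065]
eef_rot: [-3.141, -0.001, 0.028]
wrist_force: [-1.1, -0.0, 0.3]
opening: 0.587
```

>>> carry_out:
  motion:
    - [[0,0,0,0],[0,0,0,0],[0,0,0,0],[0,0,0,0],[0,0,0,0]]

```text
time_s: 6.15
eef_pos: [0.4506, 0.2367, 0.0059]
eef_rot: [3.142, 0.0, 0.028]
wrist_force: [0.3, 0.6, -0.8]
opening: 0.492
```

```bash
python3 look.py w3 disc_mid
```

```text
6.15 [0.4506 0.2367 0.0059] [3.1415 0.0001 0.0277] [-0.1565  0.545  -0.4836  2.0348  0.4068  0.655  -2.451 ]
disc_mid 0.94 [319.2 227.9] [0.4493 0.2371 0.009 ]
```

View pics/w3.png

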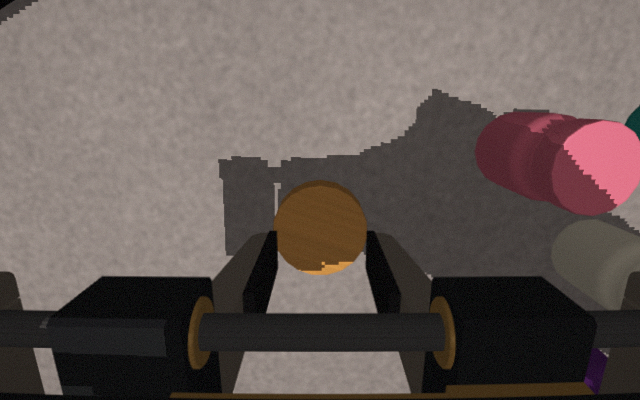

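>>> carry_out:
  motion:
    - [[0,0,0,0],[0,0,0,0],[0,0,0,0]]
  fingers: 0.0

```text
time_s: 6.55
eef_pos: [0.4506, 0.2367, 0.006]
eef_rot: [3.142, 0.0, 0.028]
wrist_force: [0.4, 0.3, -0.1]
opening: 0.25
```

```bash
python3 look.py w4 disc_mid
```

```text
6.55 [0.4506 0.2367 0.006 ] [3.1416 0.     0.0277] [-0.1565  0.5449 -0.4836  2.0349  0.4069  0.6549 -2.451 ]
disc_mid 0.81 [321.3 231.1] [0.4473 0.2358 0.009 ]
```

View pics/w4.png

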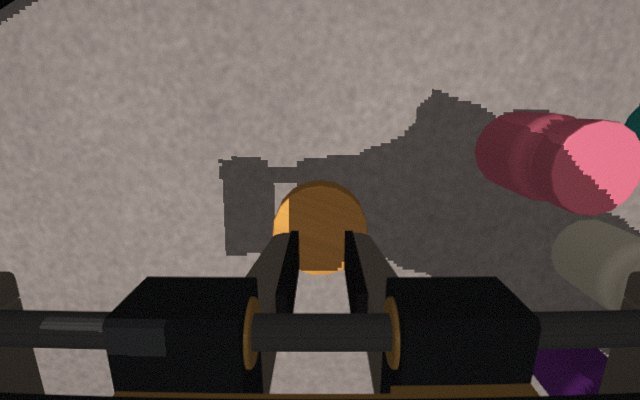

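```bash
python3 - <<'E'
from h import *
import pickle
i,im=pickle.load(open("w4.pkl","rb"))
s=status.observe();p=s["eef_pos"];print(s)
print("cam",-i["R"].T@i["t"])
for dz in (0,.019,.04):
  for dx in (-.01,0,.01):
    X=p+[dx,0,dz];print(dx,dz,proj("wrist",X,i),(i["R"]@X+i["t"])[2])
for y in (-.0115,.0115): print(proj("wrist",p+[.01,y,0],i))
th=np.linspace(0,6.28,90)
for z in(0,.018):
  q=proj("wrist",np.c_[.4505+.028*np.cos(th),.2365+.028*np.sin(th),0*th+z],i);print(q.min(0),q.max(0))
for n in ("scene","top"): cv2.imwrite(f"pics/{n}1.png",camera(n))
a=cv2.imread("pics/scene1.png")[100:250,290:450];cv2.imwrite("pics/s1z.png",cv2.resize(a,None,fx=4.5,fy=4,interpolation=cv2.INTER_CUBIC))
E
```

```text
{'time_s': 6.65, 'joints': array([-0.1564,  0.5449, -0.4836,  2.0349,  0.4068,  0.6549, -2.4509]), 'joint_vel': array([-0.0001, -0.001 , -0.001 , -0.0004, -0.001 ,  0.0008, -0.0008]), 'joint_efforts': array([ -0.0032, -44.3829,  -5.8286, -15.6275,   0.0373,  -0.059 ,
        -0.0002]), 'eef_pos': array([0.4506, 0.2367, 0.006 ]), 'eef_rot': array([3.1416, 0.    , 0.0278]), 'wrist_force': array([-0.1248, -0.6134, -0.2213]), 'ft_torque': array([-0.0189, -0.0097,  0.0043]), 'opening': 0.16483015772891002}
cam [0.5206 0.2377 0.2155]
-0.01 0 [[319.6469 239.5701]] 0.22287268470192645
0 0 [[320.0275 224.2977]] 0.2203701316724344
0.01 0 [[320.4172 208.6637]] 0.21786757864294237
-0.01 0.019 [[319.5164 251.4969]] 0.20447769305069852
0 0.019 [[319.9297 234.9943]] 0.20197514002120645
0.01 0.019 [[320.3539 218.0596]] 0.1994725869917144
-0.01 0.04 [[319.3422 267.4299]] 0.18414638648881498
0 0.04 [[319.7988 249.3255]] 0.18164383345932292
0.01 0.04 [[320.269  230.6847]] 0.17914128042983088
[[339.3233 209.1073]]
[[301.4983 208.2179]]
[275.9766 177.9072] [364.6653 262.4351]
[272.2165 184.0498] [368.2974 274.9583]
```

View pics/s1z.png

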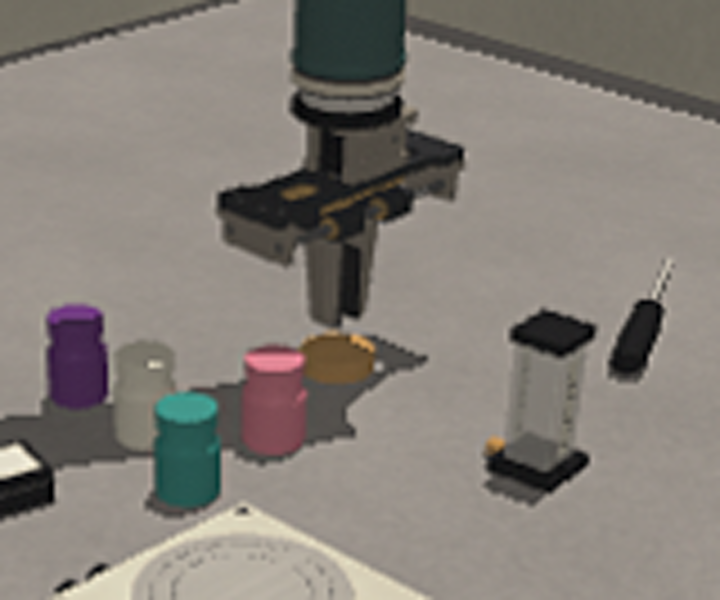

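>>> carry_out:
  motion:
    - [[0,0,0.04,0],[0,0,0,0.149],[0,0,0,0.149],[0,0,0,0.149],[0,0,0,0.149]]
  fingers: 0.0919

```text
time_s: 7.25
eef_pos: [0.4507, 0.2366, 0.0461]
eef_rot: [3.141, -0.0, 0.63]
wrist_force: [-0.2, 0.1, 0.5]
opening: 0.491
```

>>> carry_out:
  motion:
    - [[0,0,0,0.149],[0,0,0,0.149],[0,0,0,0.149],[0,0,0,0.149],[0,0,0,0.149]]

```text
time_s: 7.75
eef_pos: [0.4507, 0.2366, 0.046]
eef_rot: [3.141, 0.0, 1.375]
wrist_force: [0.3, 0.0, -0.5]
opening: 0.925
```

>>> carry_out:
  motion:
    - [[0,0,0,0.149],[0,0,-0.02,0.05],[0,0,-0.02,0],[0,0,-0.01,0],[0,0,0,0]]

```text
time_s: 8.25
eef_pos: [0.4497, 0.2362, -0.0051]
eef_rot: [-3.139, 0.001, 1.568]
wrist_force: [-0.5, -0.4, 0.5]
opening: 0.999
```

```bash
cat > sz.py <<'E'
from h import *
import sys
n,tag,l,t,r,b,f=sys.argv[1],sys.argv[2],*map(int,sys.argv[3:8])
a=camera(n)[t:b,l:r];cv2.imwrite(f"pics/{tag}.png",cv2.resize(a,None,fx=f,fy=f,interpolation=cv2.INTER_CUBIC))
E
python3 look.py w5 disc_mid; python3 sz.py scene s2 290 100 450 230 4
```

```text
8.25 [ 0.4497  0.2362 -0.0051] [-3.1394  0.001   1.5678] [ 0.087   0.6774 -0.807   2.024   0.7229  0.7529 -1.1721]
disc_mid 0.74 [320.7 233.4] [0.449  0.2346 0.009 ]
```

View pics/w5.png

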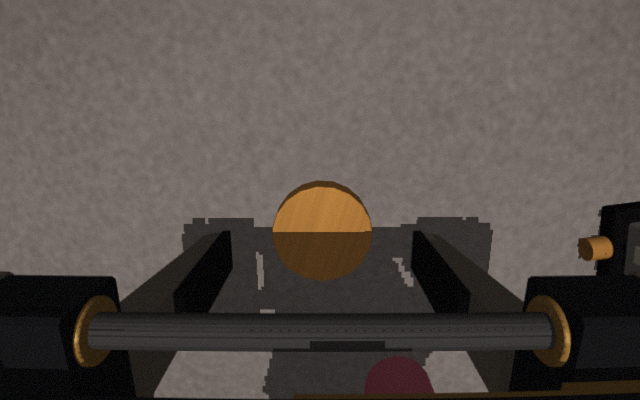

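View pics/s2.png

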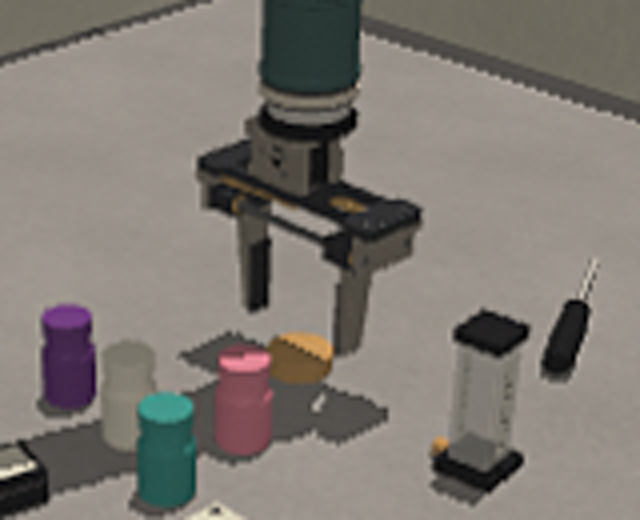

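```bash
python3 - <<'E'
from h import *
for dx in(-.055,.055):
  for z in (-.005,.02,.03,.04): print(dx,z,(proj("scene",[.4497+dx,.2362,z])-[290,100])*4)
E
```

```text
-0.055 -0.005 [[245.9129 348.571 ]]
-0.055 0.02 [[246.3678 322.7382]]
-0.055 0.03 [[246.5519 312.2661]]
-0.055 0.04 [[246.7373 301.7132]]
0.055 -0.005 [[340.7774 398.1614]]
0.055 0.02 [[342.2189 371.4622]]
0.055 0.03 [[342.803  360.6308]]
0.055 0.04 [[343.3916 349.7112]]
```

>>> carry_out:
  motion:
    - [[0,0,-0.01,0],[0,0,-0.01,0],[0,0,0,0]]

```text
time_s: 8.7
eef_pos: [0.4499, 0.236, -0.0253]
eef_rot: [-3.14, 0.001, 1.568]
wrist_force: [-0.2, 0.3, -0.6]
opening: 1.003
```

>>> carry_out:
  motion:
    - [[0,0,-0.004,0],[0,0,0,0]]

```text
time_s: 8.9
eef_pos: [0.4504, 0.2366, -0.0284]
eef_rot: [-3.141, 0.0, 1.568]
wrist_force: [-0.8, 0.8, 0.5]
opening: 1.0
```

```bash
python3 look.py w6 disc_mid; python3 sz.py scene s3 290 100 450 230 4
```

```text
8.9 [ 0.4504  0.2366 -0.0284] [-3.1411  0.0002  1.5678] [ 0.0577  0.711  -0.7685  2.0304  0.766   0.7131 -1.2068]
disc_mid 0.67 [321.7 250.5] [0.4502 0.2341 0.009 ]
```

View pics/w6.png

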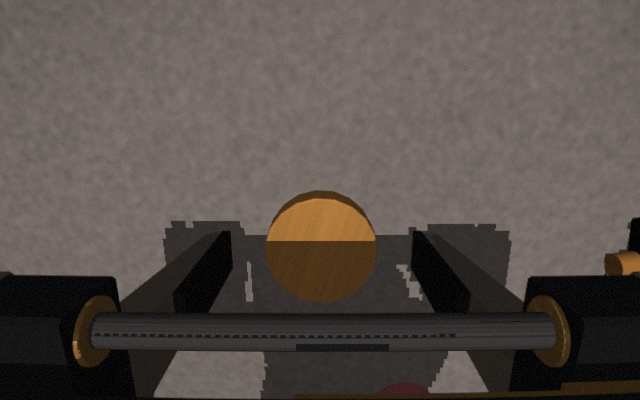

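View pics/s3.png

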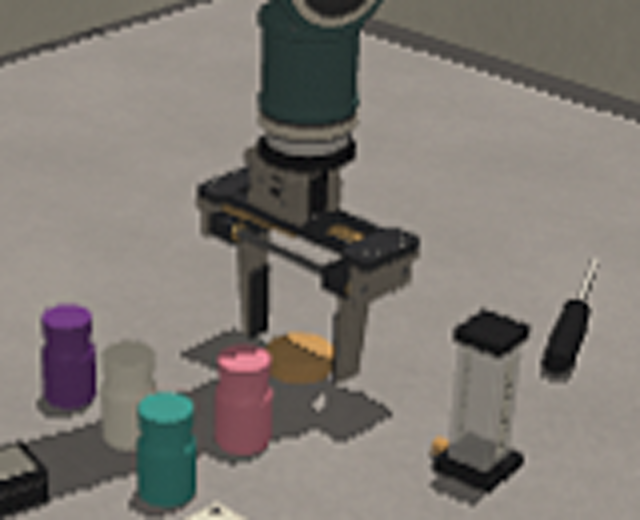

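>>> carry_out:
  motion:
    - [[0,0,-0.004,0],[0,0,-0.002,0],[0,0,0,0]]

```text
time_s: 9.35
eef_pos: [0.4505, 0.2365, -0.0343]
eef_rot: [-3.141, 0.0, 1.568]
wrist_force: [-0.2, 0.2, -0.5]
opening: 0.997
```

>>> carry_out:
  motion:
    - [[0,0,0,0],[0,0,0,0],[0,0,0,0],[0,0,0,0],[0,0,0,0]]
  fingers: 0.04

```text
time_s: 9.85
eef_pos: [0.4507, 0.2366, -0.034]
eef_rot: [3.142, 0.0, 1.568]
wrist_force: [0.3, 0.4, 0.6]
opening: 0.599
```

>>> carry_out:
  motion:
    - [[0,0,0,0],[0,0,0,0],[0,0,0,0],[0,0,0,0]]

```text
time_s: 10.25
eef_pos: [0.4506, 0.2366, -0.034]
eef_rot: [3.142, 0.0, 1.568]
wrist_force: [-0.8, -0.1, 0.2]
opening: 0.604
```

>>> carry_out:
  motion:
    - [[0,0,0.02,0],[0,0,0.045,0],[0,0,0.045,0],[0.015,-0.021,0.03,0],[0.0255,-0.0357,0.01,0]]

```text
time_s: 10.75
eef_pos: [0.4917, 0.1831, 0.1196]
eef_rot: [3.137, -0.002, 1.574]
wrist_force: [1.4, 0.4, -2.8]
opening: 0.596
```

>>> carry_out:
  motion:
    - [[0.0255,-0.0357,0,0],[0.0255,-0.0357,0,0],[0.0255,-0.0357,0,0],[0.0255,-0.0357,0,0],[0.0255,-0.0357,0,0]]

```text
time_s: 11.25
eef_pos: [0.6191, -0.0005, 0.1156]
eef_rot: [-3.141, 0.0, 1.568]
wrist_force: [-0.2, 1.1, -1.6]
opening: 0.601
```

>>> carry_out:
  motion:
    - [[0.0255,-0.0357,0,0],[0.01,-0.015,-0.03,0],[0,0,-0.02,0],[0,0,0,0],[0,0,0,0]]

```text
time_s: 11.75
eef_pos: [0.6531, -0.0468, 0.0659]
eef_rot: [-3.14, -0.001, 1.571]
wrist_force: [-0.9, 0.5, -0.5]
opening: 0.596
```

```bash
python3 look.py w7 chuck_top,stage,disc_mid
```

```text
11.75 [ 0.6531 -0.0468  0.0659] [-3.1403 -0.0014  1.5707] [ 0.581   0.7751 -0.8395  1.6298  0.6476  1.0377 -0.4593]
stage 0.62 [320.5 195.7] [ 0.652  -0.0457  0.    ]
disc_mid 0.57 [320.1 248.7] [ 0.6516 -0.087   0.009 ]
```

View pics/w7.png

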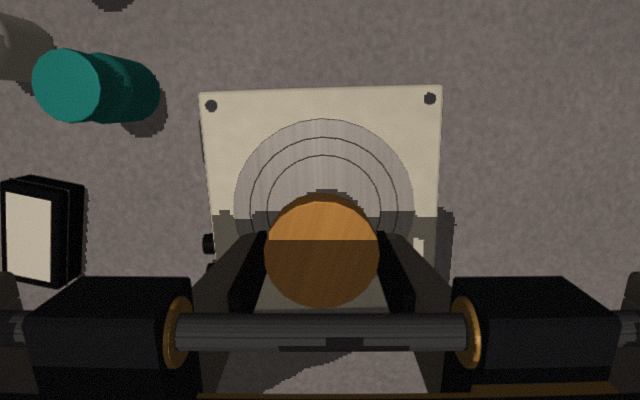

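```bash
python3 - <<'E'
from h import *
import pickle
from scipy.optimize import least_squares
i,im=pickle.load(open("w7.pkl","rb"))
cv2.imwrite("pics/z7.png",cv2.resize(im[80:310,190:455],None,fx=3,fy=2.6,interpolation=cv2.INTER_CUBIC)) if 0 else cv2.imwrite("pics/z7.png",cv2.resize(im[80:310,190:455],None,fx=2.6,fy=2.6,interpolation=cv2.INTER_CUBIC))
th=np.linspace(0,2*np.pi,200)
for r in (.064,.0517,.0395):
  p=proj("wrist",np.c_[.6545+r*np.cos(th),-.049+r*np.sin(th),0*th+.034],i);print(r,p.min(0),p.max(0))
p=proj("wrist",np.c_[.6531+.028*np.cos(th),-.0468+.028*np.sin(th),0*th+.118],i);print(p.min(0),p.max(0))
E
```

```text
0.064 [232.7815 118.5512] [415.0159 293.8497]
0.0517 [250.2665 137.387 ] [397.5008 278.9075]
0.0395 [267.6259 155.636 ] [380.1334 263.7078]
[262.8425 200.2691] [380.9644 309.799 ]
```

View pics/z7.png

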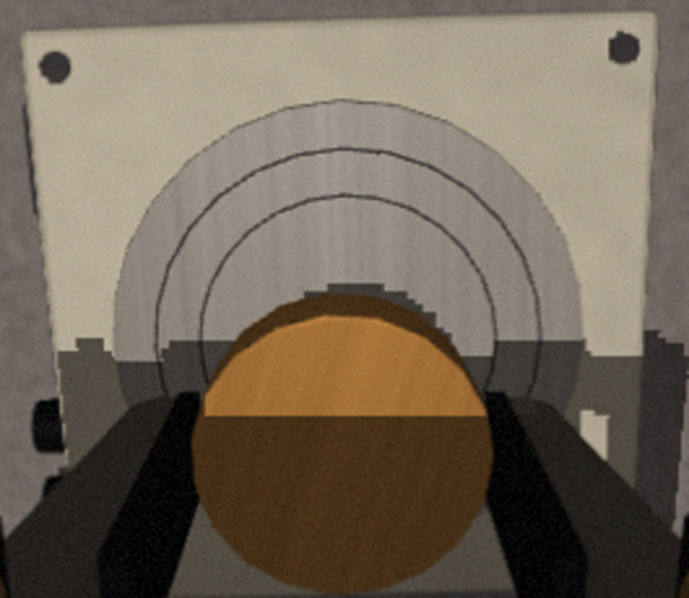

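>>> carry_out:
  motion:
    - [[0.001,-0.0025,-0.03,0],[0,0,-0.02,0],[0,0,-0.01,0],[0,0,0,0],[0,0,0,0]]

```text
time_s: 12.45
eef_pos: [0.6555, -0.0512, 0.0065]
eef_rot: [3.141, -0.0, 1.568]
wrist_force: [-0.5, 0.2, -1.5]
opening: 0.601
```

```bash
python3 look.py w8 disc_mid;  python3 look.py w8b
```

```text
12.45 [ 0.6555 -0.0512  0.0065] [ 3.141  -0.0004  1.5681] [ 0.555   0.8445 -0.7876  1.6507  0.7071  0.9527 -0.4953]
disc_mid 0.73 [320.4 248.4] [ 0.6545 -0.0668  0.009 ]
12.55 [ 0.656  -0.0514  0.0071] [ 3.1398 -0.0001  1.5679] [ 0.5553  0.8438 -0.7878  1.6504  0.7073  0.9526 -0.4953]
```

View pics/w8.png

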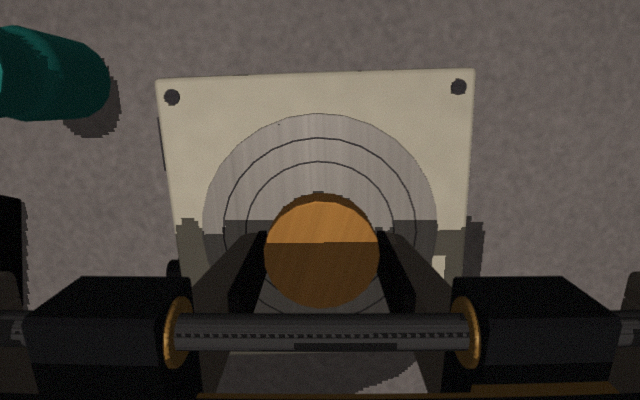

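```bash
python3 - <<'E'
from h import *
import pickle
i,im=pickle.load(open("w8.pkl","rb"))
cv2.imwrite("pics/z8.png",cv2.resize(im[100:320,195:445],None,fx=3,fy=2.7,interpolation=cv2.INTER_CUBIC)) if 0 else cv2.imwrite("pics/z8.png",cv2.resize(im[100:320,195:445],None,fx=2.7,fy=2.7,interpolation=cv2.INTER_CUBIC))
th=np.linspace(0,2*np.pi,200)
def C(c,r,z):
  p=proj("wrist",np.c_[c[0]+r*np.cos(th),c[1]+r*np.sin(th),0*th+z],i);return p.min(0),p.max(0)
for r in (.064,.052,.0395): print(r,*C((.6545,-.049),r,.034))
s=status.observe()["eef_pos"]
print(*C((.6557,-.0513+.0005),.028,.034+.0245))
E
```

```text
0.064 [201.3444 113.2143] [438.7615 337.941 ]
0.052 [223.5775 137.6635] [416.5403 320.0348]
0.0395 [246.7651 162.3469] [393.3562 300.7397]
[263.4187 199.519 ] [381.5271 309.055 ]
```

View pics/z8.png

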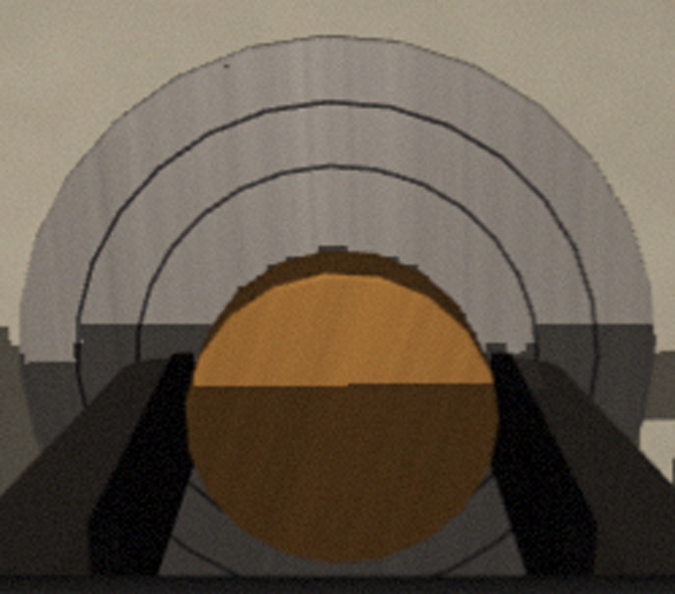

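>>> carry_out:
  motion:
    - [[-0.001,0.0017,-0.003,0],[0,0,-0.003,0],[0,0,0,0],[0,0,0,0]]

```text
time_s: 13.0
eef_pos: [0.6543, -0.0497, 0.0001]
eef_rot: [3.141, -0.0, 1.568]
wrist_force: [-0.2, 0.0, 0.2]
opening: 0.595
```

```bash
python3 look.py w9
```

```text
13.0 [ 0.6543 -0.0497  0.0001] [ 3.1413 -0.0003  1.5679] [ 0.5504  0.8504 -0.7819  1.6561  0.7133  0.9424 -0.5029]
```

>>> carry_out:
  motion:
    - [[0,0,0,0],[0,0,0,0],[0,0,0,0],[0,0,0,0]]
  fingers: 0.08

```text
time_s: 13.45
eef_pos: [0.6542, -0.0501, 0.0]
eef_rot: [3.141, 0.0, 1.568]
wrist_force: [0.1, 1.0, 0.9]
opening: 0.869
```

>>> carry_out:
  motion:
    - [[0,0,0.04,0],[0,0,0.05,0],[0,0,0.05,0],[0,0,0.04,0],[0,0,0,0]]

```text
time_s: 13.95
eef_pos: [0.6578, -0.0491, 0.1869]
eef_rot: [3.131, 0.0, 1.568]
wrist_force: [0.1, -0.1, -0.3]
opening: 0.869
```

>>> carry_out:
  motion:
    - [[-0.035,-0.03,0.01,-0.149],[-0.035,-0.03,0,-0.149],[-0.035,-0.03,0,-0.149],[-0.03,-0.03,0,-0.149],[0,0,0,0]]
  fingers: 0.065

```text
time_s: 14.45
eef_pos: [0.5147, -0.176, 0.1888]
eef_rot: [-3.14, 0.006, 0.961]
wrist_force: [0.0, -0.3, -0.9]
opening: 0.708
```

```bash
python3 look.py w10 chuck_top,weight_mid
```

```text
14.45 [ 0.5147 -0.176   0.1888] [-3.1402  0.0057  0.9605] [ 0.9464  0.4183 -0.8615  1.8059  0.3609  1.0859 -0.656 ]
weight_mid 0.84 [304.6 267.7] [ 0.4361 -0.2545  0.023 ]
```

View pics/w10.png

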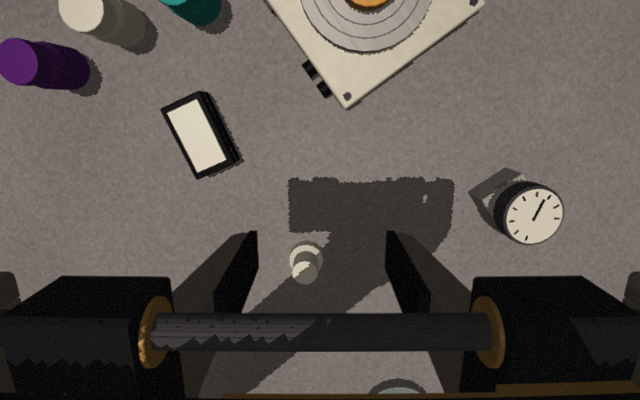

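```bash
python3 - <<'E'
from h import *
import pickle
i,im=pickle.load(open("w10.pkl","rb"))
cv2.imwrite("pics/z10.png",cv2.resize(im[225:300,270:345],None,fx=7,fy=7,interpolation=cv2.INTER_CUBIC))
th=np.linspace(0,2*np.pi,200)
def C(c,r,z):
  p=proj("wrist",np.c_[c[0]+r*np.cos(th),c[1]+r*np.sin(th),0*th+z],i);return p.min(0),p.max(0)
print(ray("wrist",(305,271),.046,i),ray("wrist",(306,253),.01,i))
print(C((.43,-.245),.014,.046),C((.43,-.245),.02,0))
E
```

```text
[ 0.4415 -0.2496  0.046 ] [ 0.4443 -0.245   0.01  ]
(array([280.8707, 261.4799]), array([306.8656, 285.1626])) (array([280.0754, 240.4157]), array([313.3933, 271.2275]))
```

View pics/z10.png

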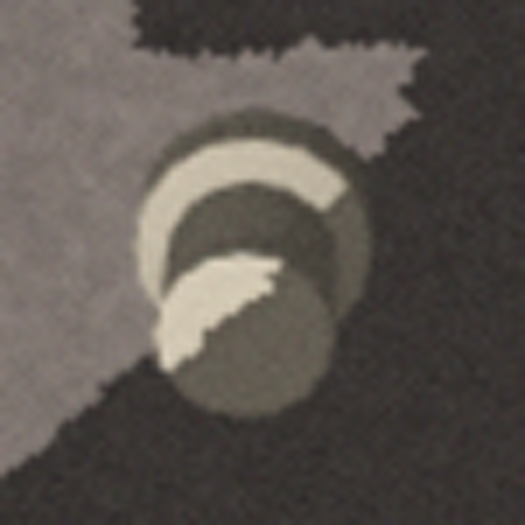

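```bash
python3 - <<'E'
from h import *
import pickle
i,im=pickle.load(open("w10.pkl","rb"))
th=np.linspace(0,2*np.pi,200)
def C(c,r,z):
  p=proj("wrist",np.c_[c[0]+r*np.cos(th),c[1]+r*np.sin(th),0*th+z],i);return p.min(0),p.max(0)
c=ray("wrist",(305-.07,272.3),.046,i);print(c)
print(C(c,.014,.046),C(c,.02,0),C(c,.02,.014))
print(status.observe()["eef_pos"])
E
```

```text
[ 0.4405 -0.2508  0.046 ]
(array([291.9174, 260.3139]), array([317.9449, 284.0472])) (array([289.9843, 239.3443]), array([323.34  , 270.2138])) (array([288.9567, 243.7812]), array([323.392, 275.519]))
[ 0.5194 -0.1695  0.1899]
```

>>> carry_out:
  motion:
    - [[-0.02,-0.0203,-0.0325,0],[-0.02,-0.0203,-0.0325,0],[-0.02,-0.0203,-0.0325,0],[-0.02,-0.0203,-0.0325,0],[0,0,0,0]]
  fingers: 0.065

```text
time_s: 15.1
eef_pos: [0.4346, -0.2513, 0.0557]
eef_rot: [-3.133, 0.001, 0.97]
wrist_force: [-0.4, 0.5, -0.8]
opening: 0.71
```

>>> carry_out:
  motion:
    - [[0,0,0,0],[0,0,0,0]]

```text
time_s: 15.3
eef_pos: [0.4418, -0.2496, 0.061]
eef_rot: [3.139, -0.002, 0.975]
wrist_force: [-0.1, -0.1, -0.3]
opening: 0.707
```

```bash
python3 look.py w11 weight_mid;python3 - <<'E'
from h import *
import pickle
i,im=pickle.load(open("w11.pkl","rb"))
cv2.imwrite("pics/z11.png",cv2.resize(im[170:320,230:410],None,fx=4,fy=4,interpolation=cv2.INTER_CUBIC))
th=np.linspace(0,2*np.pi,200)
def C(c,r,z):
  p=proj("wrist",np.c_[c[0]+r*np.cos(th),c[1]+r*np.sin(th),0*th+z],i);return (np.array([p.min(0),p.max(0)])-[230,170])*4
c=(.44,-.251)
print(C(c,.014,.046),C(c,.02,0),C(c,.02,.014))
E
```

```text
15.3 [ 0.4418 -0.2496  0.061 ] [ 3.1394 -0.0018  0.9751] [ 1.065   0.5201 -0.7636  2.0033  0.494   0.807  -0.5796]
weight_mid 0.85 [322.4 213.1] [ 0.4399 -0.2543  0.023 ]
[[274.2692 113.7081]
 [444.8645 276.5972]] [[257.441   24.34  ]
 [462.3702 222.5946]] [[252.1309  38.5994]
 [467.4937 246.2307]]
```

View pics/z11.png

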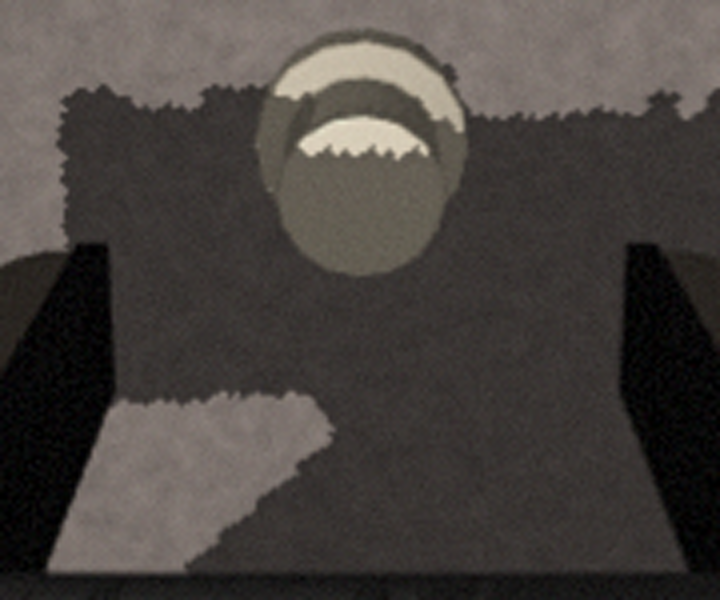

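>>> carry_out:
  motion:
    - [[-0.0015,-0.0012,-0.03,0],[0,0,-0.03,0],[0,0,-0.018,0],[0,0,0,0],[0,0,0,0]]

```text
time_s: 15.9
eef_pos: [0.4389, -0.2519, -0.0171]
eef_rot: [3.14, -0.001, 0.973]
wrist_force: [0.9, -0.4, -0.3]
opening: 0.71
```

>>> carry_out:
  motion:
    - [[0,0,0,0],[0,0,0,0],[0,0,0,0],[0,0,0,0],[0,0,0,0]]
  fingers: 0.015

```text
time_s: 16.4
eef_pos: [0.4379, -0.2527, -0.0177]
eef_rot: [3.141, 0.0, 0.972]
wrist_force: [1.6, -0.4, 0.0]
opening: 0.297
```

>>> carry_out:
  motion:
    - [[0,0,0,0],[0,0,0,0],[0,0,0,0]]

```text
time_s: 16.7
eef_pos: [0.4378, -0.2527, -0.0178]
eef_rot: [3.141, 0.0, 0.972]
wrist_force: [-1.4, -0.9, 4.7]
opening: 0.287
```

```bash
python3 look.py w12 weight_mid; python3 sz.py scene s4 180 150 330 280 4
```

```text
16.7 [ 0.4378 -0.2527 -0.0178] [3.1411 0.0002 0.9716] [ 0.9804  0.6367 -0.652   2.0419  0.6239  0.6662 -0.6842]
weight_mid 0.84 [322.1 247.7] [ 0.4386 -0.2526  0.023 ]
```

View pics/w12.png

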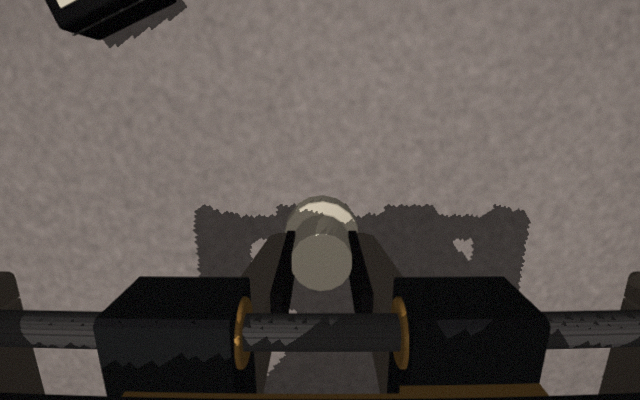

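View pics/s4.png

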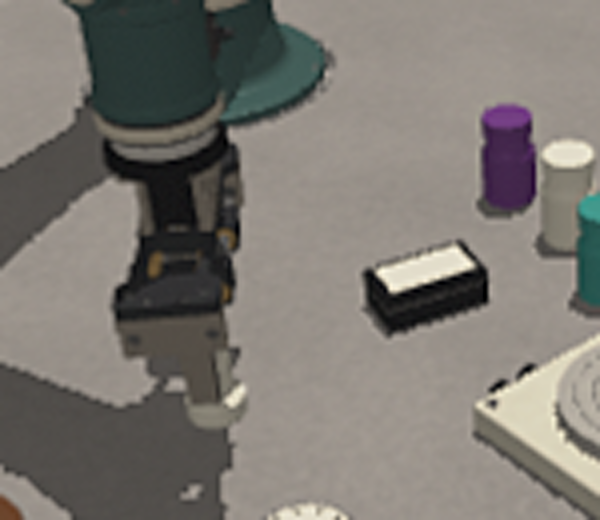

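>>> carry_out:
  motion:
    - [[0,0,0.02,0],[0,0,0.04,0],[0,0,0.045,0],[0,0,0.045,0],[0,0,0,0]]

```text
time_s: 17.35
eef_pos: [0.4411, -0.2536, 0.1367]
eef_rot: [3.132, -0.0, 0.972]
wrist_force: [1.1, 0.5, -1.7]
opening: 0.296
```

```bash
python3 look.py w13 weight_mid; python3 sz.py scene s5 180 130 330 280 4
```

```text
17.35 [ 0.4411 -0.2536  0.1367] [ 3.1325 -0.      0.9718] [ 1.1522  0.4127 -0.8496  1.9472  0.385   0.9403 -0.4844]
weight_mid 0.83 [320.9 246.4] [ 0.4072 -0.3045  0.023 ]
```

View pics/w13.png

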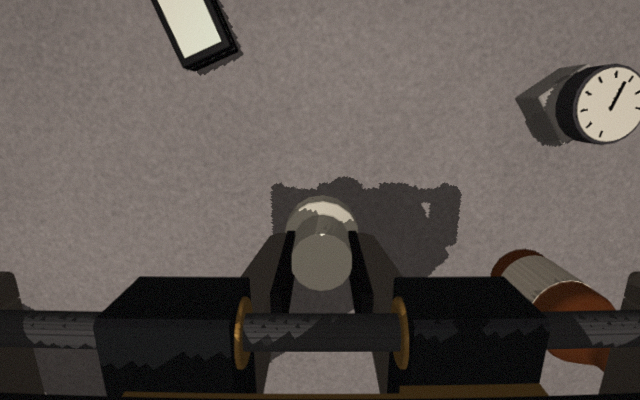

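View pics/s5.png

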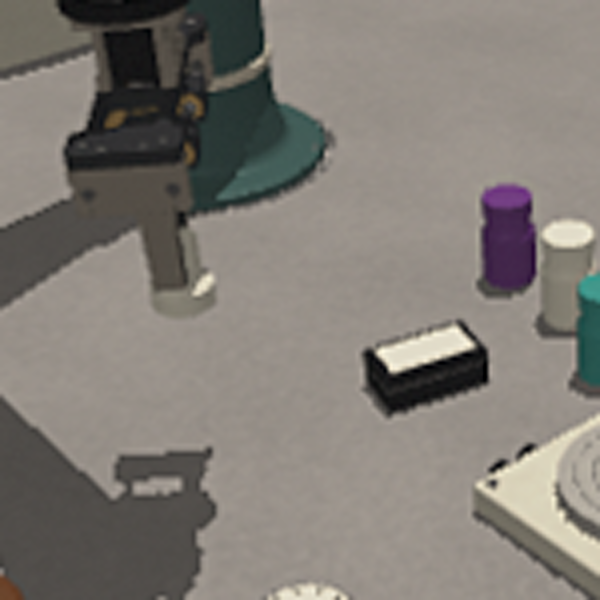

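>>> carry_out:
  motion:
    - [[0.031,0.029,0,0],[0.031,0.029,0,0],[0.031,0.029,0,0],[0.031,0.029,0,0],[0.031,0.029,0,0]]

```text
time_s: 18.0
eef_pos: [0.5921, -0.106, 0.1291]
eef_rot: [-3.137, 0.002, 0.972]
wrist_force: [0.8, -0.1, -1.4]
opening: 0.29
```

>>> carry_out:
  motion:
    - [[0.031,0.029,0,0],[0.031,0.029,-0.01,0],[0,0,-0.02,0],[0,0,0,0],[0,0,0,0]]

```text
time_s: 18.5
eef_pos: [0.6529, -0.0499, 0.0997]
eef_rot: [-3.138, 0.003, 0.972]
wrist_force: [-0.0, -0.4, -0.4]
opening: 0.288
```

```bash
python3 look.py w14 chuck_top,disc_mid,weight_mid
```

```text
18.5 [ 0.6529 -0.0499  0.0997] [-3.1379  0.0027  0.9717] [ 0.5355  0.6956 -0.7543  1.6099  0.5284  1.0554 -0.9709]
disc_mid 0.74 [322.3 201.1] [ 0.6478 -0.0587  0.009 ]
disc_mid 0.48 [ 28.3 229.6] [0.4112 0.0709 0.009 ]
weight_mid 0.67 [322.2 248.4] [ 0.6261 -0.0901  0.023 ]
```

View pics/w14.png

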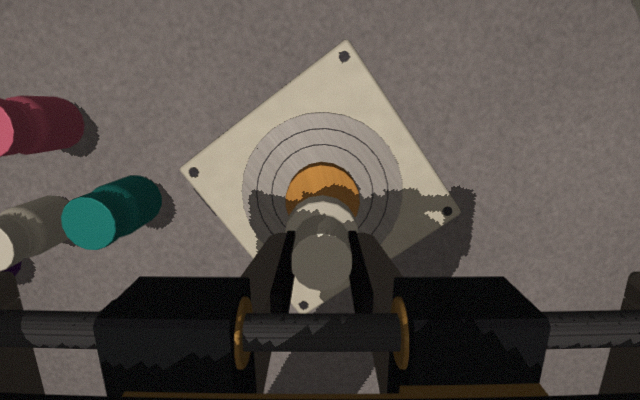

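```bash
python3 - <<'E'
from h import *
import pickle
i,im=pickle.load(open("w14.pkl","rb"))
L,T,f=225,100,3.2
cv2.imwrite("pics/z14.png",cv2.resize(im[T:300,L:420],None,fx=f,fy=f,interpolation=cv2.INTER_CUBIC)[:600])
th=np.linspace(0,2*np.pi,200)
def C(c,r,z):
  p=proj("wrist",np.c_[c[0]+r*np.cos(th),c[1]+r*np.sin(th),0*th+z],i);return ((np.array([p.min(0),p.max(0)])-[L,T])*f).round(0).ravel()
t=np.array([.6529,-.0499]);b=.0997+.0178
print("foot0",C(t,.02,b),"foot14",C(t,.02,b+.014),"cap",C(t,.014,b+.046))
c=(.6545,-.049)
for r in (.064,.052,.0395): print(r,C(c,r,.034))
print("disc top",C(c,.028,.052),C(c,.028,.034))
E
```

```text
foot0 [194. 317. 420. 530.] foot14 [185. 339. 427. 565.] cap [204. 445. 406. 631.]
0.064 [ 53.  37. 571. 541.]
0.052 [101.  90. 522. 499.]
0.0395 [152. 143. 471. 453.]
disc top [191. 202. 432. 436.] [198. 191. 425. 411.]
```

View pics/z14.png

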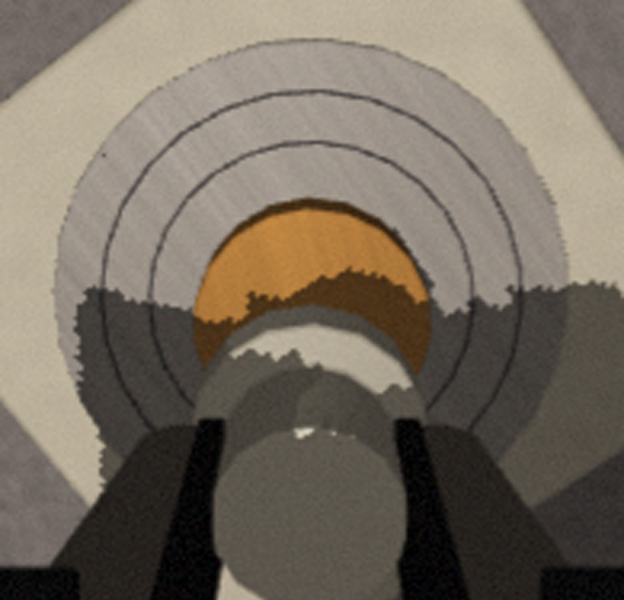

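```bash
python3 - <<'E'
from h import *
import pickle
from scipy.optimize import least_squares
th=np.linspace(0,2*np.pi,200)
def C(i,c,r,z):
  p=proj("wrist",np.c_[c[0]+r*np.cos(th),c[1]+r*np.sin(th),0*th+z],i);return np.array([p.min(0),p.max(0)]).round(1).ravel()
i,im=pickle.load(open("w12.pkl","rb"))
L,T,f=260,170,4.5
cv2.imwrite("pics/z12.png",cv2.resize(im[T:300,L:390],None,fx=f,fy=f,interpolation=cv2.INTER_CUBIC))
t=(.4378,-.2527)
for z,r in((0,.02),(.014,.02),(.046,.014)): print(z,((C(i,t,r,z).reshape(2,2)-[L,T])*f).ravel())
i,im=pickle.load(open("w6.pkl","rb"))
print("disc w6", C(i,(.4505,.2365),.028,.018))
E
```

```text
0 [115.2  130.05 432.9  430.2 ]
0.014 [103.95 160.65 444.15 479.7 ]
0.046 [131.85 310.05 416.25 571.05]
disc w6 [265.  197.6 379.4 304. ]
```

View pics/z12.png

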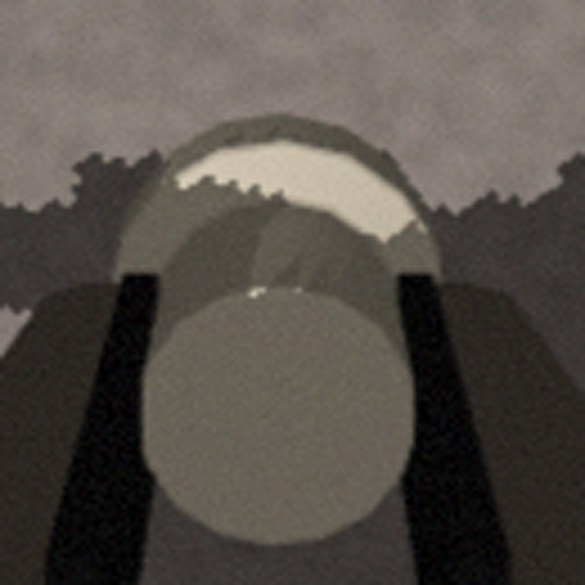

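>>> carry_out:
  motion:
    - [[-0.001,-0.0018,-0.025,0],[0,0,-0.02,0],[0,0,-0.01,0],[0,0,0,0],[0,0,0,0]]

```text
time_s: 19.2
eef_pos: [0.6543, -0.0513, 0.048]
eef_rot: [3.141, -0.001, 0.971]
wrist_force: [-0.6, -0.0, -0.4]
opening: 0.286
```

```bash
python3 look.py w15;python3 - <<'E'
from h import *
import pickle
th=np.linspace(0,2*np.pi,200)
i,im=pickle.load(open("w15.pkl","rb"))
L,T,f=210,100,3
cv2.imwrite("pics/z15.png",cv2.resize(im[T:300,L:430],None,fx=f,fy=f,interpolation=cv2.INTER_CUBIC))
def C(c,r,z):
  p=proj("wrist",np.c_[c[0]+r*np.cos(th),c[1]+r*np.sin(th),0*th+z],i);return ((np.array([p.min(0),p.max(0)])-[L,T])*f).round(0).ravel()
s=status.observe()["eef_pos"];b=s[2]+.0178
t=s+[.0021,.0018,0];print(s)
print("foot0",C(t,.02,b),"foot14",C(t,.02,b+.014),"cap",C(t,.014,b+.046))
c=(.6545,-.049)
for r in (.064,.052,.0395): print(r,C(c,r,.034))
print("disc top",C(c,.028,.052),C(c,.028,.034))
E
```

```text
19.2 [ 0.6543 -0.0513  0.048 ] [ 3.1405 -0.0008  0.9714] [ 0.5158  0.7518 -0.7183  1.6422  0.5766  0.9691 -1.0038]
[ 0.6546 -0.0512  0.0483]
foot0 [231. 282. 444. 483.] foot14 [224. 301. 452. 516.] cap [244. 398. 435. 574.]
0.064 [ 33.  37. 623. 604.]
0.052 [ 88.  97. 567. 557.]
0.0395 [146. 158. 510. 508.]
disc top [188. 229. 467. 495.] [199. 213. 457. 460.]
```

View pics/z15.png

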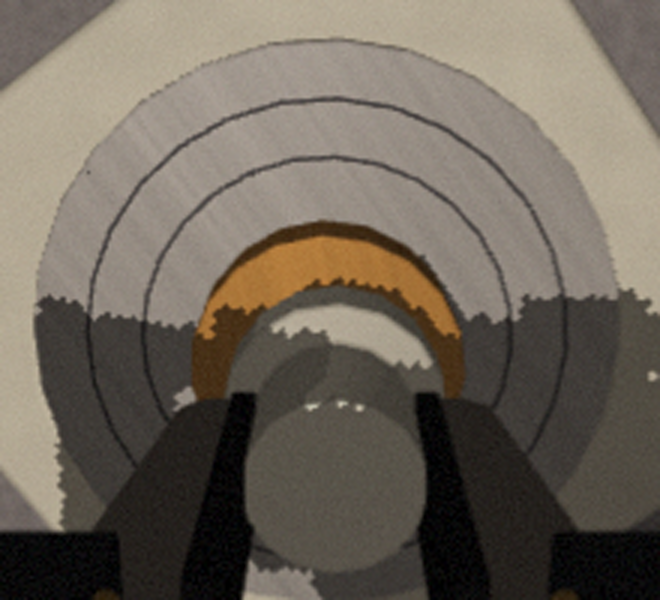

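>>> carry_out:
  motion:
    - [[-0.002,-0.0006,-0.006,0],[0,0,-0.004,0],[0,0,-0.002,0],[0,0,0,0],[0,0,0,0]]

```text
time_s: 19.75
eef_pos: [0.6517, -0.0517, 0.035]
eef_rot: [-3.142, -0.0, 0.972]
wrist_force: [-0.0, 0.5, -1.2]
opening: 0.288
```

```bash
python3 look.py w16;python3 - <<'E'
from h import *
import pickle
th=np.linspace(0,2*np.pi,200)
i,im=pickle.load(open("w16.pkl","rb"))
L,T,f=210,100,3
cv2.imwrite("pics/z16.png",cv2.resize(im[T:300,L:430],None,fx=f,fy=f,interpolation=cv2.INTER_CUBIC))
def C(c,r,z):
  p=proj("wrist",np.c_[c[0]+r*np.cos(th),c[1]+r*np.sin(th),0*th+z],i);return ((np.array([p.min(0),p.max(0)])-[L,T])*f).round(0).ravel()
s=status.observe();print(s["wrist_force"]);s=s["eef_pos"]
c=(.654,-.0498)
print("foot0",C(c,.019,.052),"foot14",C(c,.019,.066),"cap",C(c,.0133,.098))
print("disc top",C(c,.0273,.052),C(c,.0273,.034))
E
```

```text
19.75 [ 0.6517 -0.0517  0.035 ] [-3.1415 -0.      0.9718] [ 0.5122  0.7641 -0.709   1.6537  0.5877  0.9482 -1.012 ]
[ 0.2724 -0.3069 -1.2824]
foot0 [236. 286. 438. 476.] foot14 [229. 305. 445. 508.] cap [248. 400. 428. 566.]
disc top [192. 241. 482. 516.] [204. 223. 470. 478.]
```

View pics/z16.png

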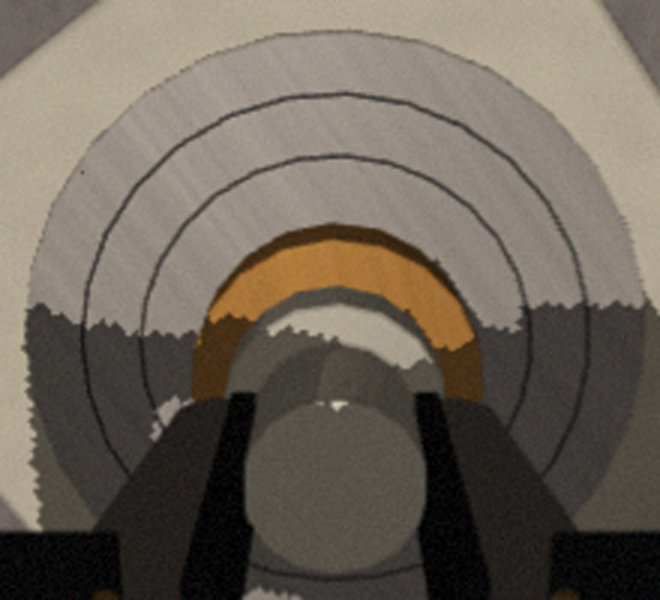

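>>> carry_out:
  motion:
    - [[0,0,-0.0013,0],[0,0,0,0],[0,0,0,0]]

```text
time_s: 20.1
eef_pos: [0.652, -0.0517, 0.0343]
eef_rot: [3.141, -0.0, 0.972]
wrist_force: [-0.5, -0.2, 3.3]
opening: 0.287
```

>>> carry_out:
  motion:
    - [[0,0,0,0],[0,0,0,0],[0,0,0,0],[0,0,0,0]]
  fingers: 0.06

```text
time_s: 20.5
eef_pos: [0.6516, -0.0518, 0.0335]
eef_rot: [-3.141, 0.0, 0.972]
wrist_force: [-0.6, -0.5, 1.0]
opening: 0.614
```

>>> carry_out:
  motion:
    - [[0,0,0.03,0],[0,0,0.05,0],[0,0,0.05,0],[0,0,0.04,0],[0,0,0,0]]

```text
time_s: 21.0
eef_pos: [0.6553, -0.0509, 0.2105]
eef_rot: [3.132, -0.006, 0.972]
wrist_force: [-0.3, 0.1, -0.3]
opening: 0.655
```

```bash
python3 look.py w17 chuck_top,disc_mid,weight_mid,flowmeter,bottle_mid
```

```text
21.0 [ 0.6553 -0.0509  0.2105] [ 3.1323 -0.0057  0.9717] [ 0.5759  0.5871 -0.8175  1.5175  0.4471  1.2201 -0.9078]
disc_mid 0.76 [317.1 175.2] [ 0.6492 -0.0549  0.009 ]
weight_mid 0.93 [319.2 181.5] [ 0.6485 -0.0601  0.023 ]
bottle_mid 0.97 [ 97.8 199.8] [0.4358 0.0654 0.0375]
bottle_mid 0.95 [165.6 181.9] [0.5119 0.0373 0.0375]
bottle_mid 0.67 [ 48.5 235.6] [0.3582 0.0674 0.0375]
bottle_mid 0.65 [105.8 124.2] [0.4997 0.1214 0.0375]
```

View pics/w17.png

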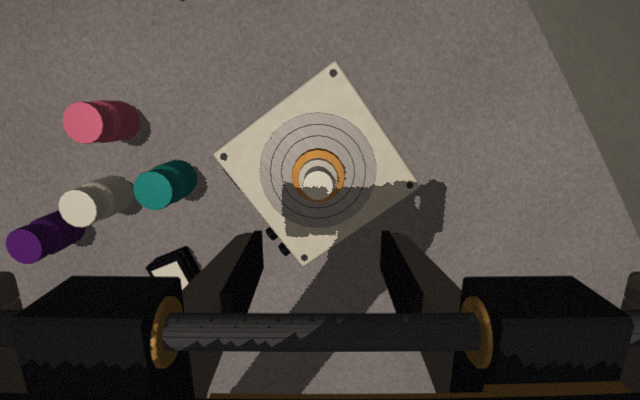

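>>> carry_out:
  motion:
    - [[-0.036,0.0195,0,-0.149],[-0.036,0.0195,0,-0.149],[-0.036,0.0195,-0.01,-0.149],[-0.036,0.0195,-0.02,-0.149],[-0.036,0.0195,-0.02,-0.149]]
  fingers: 0.075

```text
time_s: 21.8
eef_pos: [0.4697, 0.0461, 0.1525]
eef_rot: [-3.141, 0.001, 0.22]
wrist_force: [-0.0, 0.6, -0.2]
opening: 0.816
```

>>> carry_out:
  motion:
    - [[-0.036,0.0195,-0.03,-0.149],[0,0,-0.02,0],[0,0,0,0],[0,0,0,0]]

```text
time_s: 22.2
eef_pos: [0.4365, 0.065, 0.1041]
eef_rot: [-3.141, 0.001, 0.078]
wrist_force: [-0.7, -0.5, 0.3]
opening: 0.818
```

```bash
python3 look.py w18 bottle_mid
```

```text
22.2 [0.4365 0.065  0.1041] [-3.1409  0.0007  0.0781] [ 0.4195  0.3128 -0.7319  2.1199  0.2875  0.8071 -1.9823]
bottle_mid 0.94 [319.1 196.8] [0.4371 0.066  0.0375]
bottle_mid 0.73 [309.9 289.6] [0.3551 0.0679 0.0375]
```

View pics/w18.png

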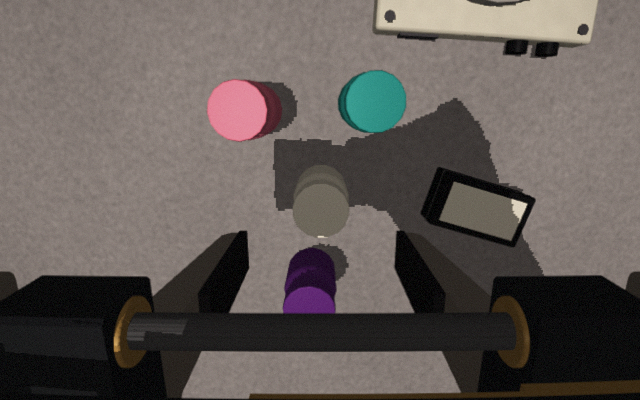

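```bash
python3 - <<'E'
from h import *
import pickle
th=np.linspace(0,2*np.pi,200)
i,im=pickle.load(open("w18.pkl","rb"))
def C(c,r,z):
  p=proj("wrist",np.c_[c[0]+r*np.cos(th),c[1]+r*np.sin(th),0*th+z],i);return (np.array([p.min(0),p.max(0)])).round(1).ravel()
print(ray("wrist",(321,208),.075,i))
c=(.4365,.065); print(C(c,.02,.075),C(c,.022,.04),C(c,.022,0))
E
```

```text
[0.4386 0.0646 0.075 ]
[291.4 182.7 349.  238. ] [292.4 170.8 348.3 224.9] [295.9 162.9 345.  210.9]
```

>>> carry_out:
  motion:
    - [[0.001,-0.0005,-0.04,0],[0,0,-0.04,0],[0,0,-0.03,0],[0,0,-0.012,0],[0,0,0,0]]

```text
time_s: 22.8
eef_pos: [0.4371, 0.0643, -0.0185]
eef_rot: [-3.141, 0.002, 0.077]
wrist_force: [-0.3, 0.1, -0.4]
opening: 0.815
```

>>> carry_out:
  motion:
    - [[0,0,0,0],[0,0,0,0],[0,0,0,0],[0,0,0,0],[0,0,0,0]]
  fingers: 0.03

```text
time_s: 23.3
eef_pos: [0.438, 0.0644, -0.0171]
eef_rot: [3.141, -0.002, 0.078]
wrist_force: [-0.3, -1.0, 7.3]
opening: 0.469
```

>>> carry_out:
  motion:
    - [[0,0,0,0],[0,0,0,0]]

```text
time_s: 23.5
eef_pos: [0.438, 0.0644, -0.017]
eef_rot: [3.141, -0.001, 0.078]
wrist_force: [-0.4, -1.3, 7.0]
opening: 0.469
```

```bash
python3 look.py w19 bottle_mid
```

```text
23.5 [ 0.438   0.0644 -0.017 ] [ 3.1411 -0.0015  0.0778] [ 0.2516  0.5298 -0.5597  2.1913  0.5371  0.5536 -2.2055]
```

View pics/w19.png

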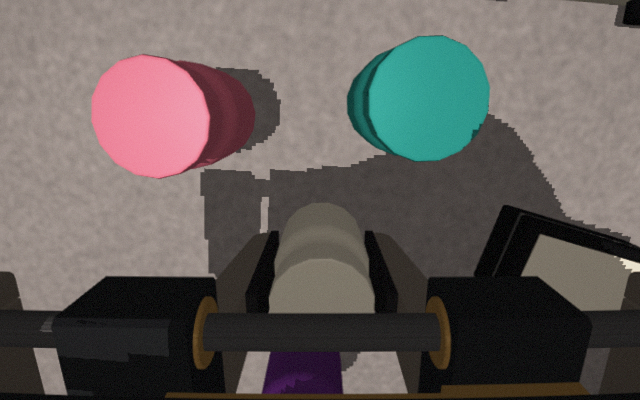

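>>> carry_out:
  motion:
    - [[0,0,0.02,0],[0,0,0.045,0],[0,0,0.045,0],[0,0,0.03,0],[0,0,0,0.149]]

```text
time_s: 24.1
eef_pos: [0.4401, 0.0646, 0.126]
eef_rot: [3.139, -0.007, 0.229]
wrist_force: [1.2, -0.1, -1.7]
opening: 0.47
```

>>> carry_out:
  motion:
    - [[0.0425,0.0048,0,0.149],[0.0425,0.0048,0,0.149],[0.0425,0.0048,0,0.149],[0.0425,0.0048,0,0.149],[0.0425,0.0048,0,0.149]]

```text
time_s: 24.6
eef_pos: [0.6509, 0.0879, 0.1216]
eef_rot: [-3.141, 0.001, 0.977]
wrist_force: [-0.1, -0.1, -0.8]
opening: 0.472
```

>>> carry_out:
  motion:
    - [[0,0,-0.02,0.149],[0,0,-0.02,0.149],[0,0,0,0.149],[0,0,0,0.149],[0,0,0,0]]

```text
time_s: 25.1
eef_pos: [0.6491, 0.0881, 0.0812]
eef_rot: [-3.14, -0.0, 1.568]
wrist_force: [0.7, 0.2, -1.4]
opening: 0.467
```

>>> carry_out:
  motion:
    - [[0,0,0,0],[0,0,0,0]]

```text
time_s: 25.3
eef_pos: [0.6497, 0.0882, 0.0823]
eef_rot: [3.141, 0.0, 1.565]
wrist_force: [0.0, 0.0, -1.3]
opening: 0.465
```

```bash
python3 look.py w20 flowmeter,chuck_top,bottle_mid,stage
```

```text
25.3 [0.6497 0.0882 0.0823] [3.1414 0.0004 1.5651] [ 0.4182  0.7908 -0.9223  1.617   0.6932  1.0914 -0.7014]
flowmeter 0.57 [316.2  13.3] [0.6467 0.2257 0.    ]
bottle_mid 0.79 [145.7 269.4] [0.5118 0.0363 0.0375]
bottle_mid 0.35 [325.7 368. ] [ 0.6518 -0.0552  0.0375]
```

View pics/w20.png

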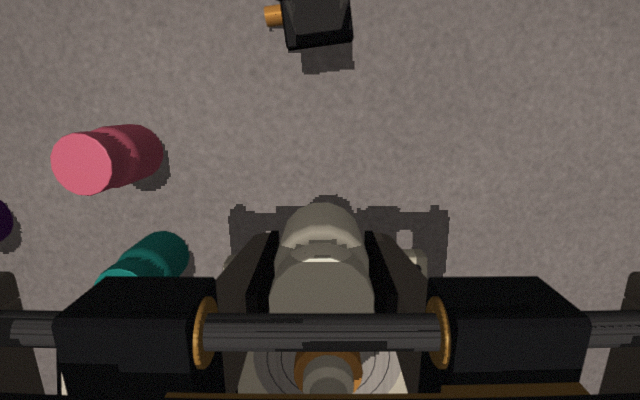

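>>> carry_out:
  motion:
    - [[0.0008,0,-0.04,0],[0,0,-0.03,0],[0,0,-0.018,0],[0,0,-0.006,0],[0,0,-0.003,0]]

```text
time_s: 26.05
eef_pos: [0.6507, 0.0888, -0.0148]
eef_rot: [3.141, -0.0, 1.568]
wrist_force: [-0.3, -0.7, -0.9]
opening: 0.471
```

>>> carry_out:
  motion:
    - [[0,0,0,0],[0,0,0,0]]

```text
time_s: 26.25
eef_pos: [0.6515, 0.0887, -0.0135]
eef_rot: [3.139, -0.0, 1.568]
wrist_force: [-1.2, 0.6, -1.4]
opening: 0.47
```

```bash
python3 look.py w21; python3 sz.py scene s6 270 130 470 280 4
```

```text
26.25 [ 0.6515  0.0887 -0.0135] [ 3.1395 -0.0004  1.5676] [ 0.3702  0.8993 -0.8378  1.6554  0.7921  0.9569 -0.7646]
```

View pics/s6.png

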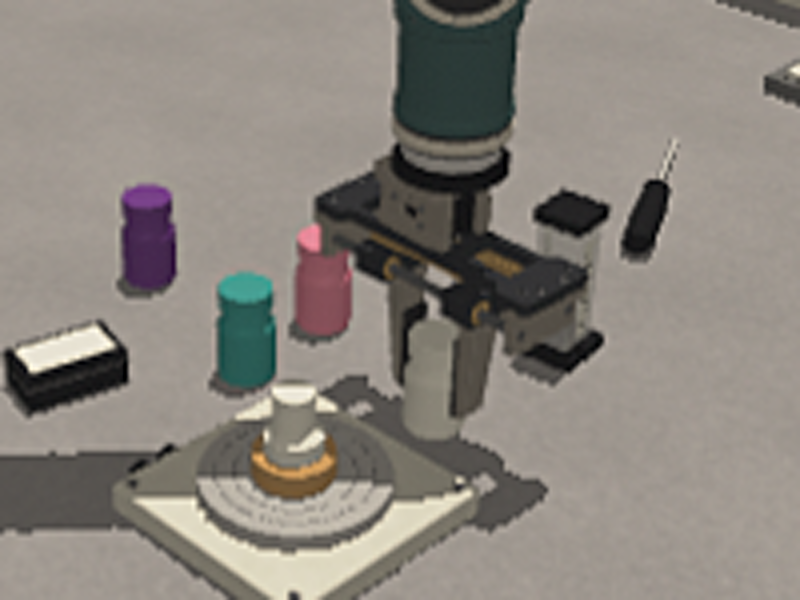

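>>> carry_out:
  motion:
    - [[-0.0005,-0.0005,-0.002,0],[0,0,-0.001,0],[0,0,0,0],[0,0,0,0]]

```text
time_s: 26.75
eef_pos: [0.6503, 0.0877, -0.0169]
eef_rot: [3.141, 0.001, 1.567]
wrist_force: [-1.5, -1.2, 6.5]
opening: 0.469
```

>>> carry_out:
  motion:
    - [[0,0,0,0],[0,0,0,0]]

```text
time_s: 26.95
eef_pos: [0.6503, 0.0877, -0.017]
eef_rot: [3.141, 0.001, 1.567]
wrist_force: [-2.5, -2.0, 5.2]
opening: 0.468
```

Contact; release.

>>> carry_out:
  motion:
    - [[0,0,0,0],[0,0,0,0],[0,0,0,0],[0,0,0,0]]
  fingers: 0.068

```text
time_s: 27.35
eef_pos: [0.6499, 0.0879, -0.0181]
eef_rot: [-3.141, -0.0, 1.568]
wrist_force: [-0.1, 0.1, 0.1]
opening: 0.742
```

>>> carry_out:
  motion:
    - [[0,0,0.04,0],[0,0,0.05,0],[0,0,0.05,0],[0,0,0.04,0],[0,0,0,0]]

```text
time_s: 27.85
eef_pos: [0.6533, 0.0897, 0.1687]
eef_rot: [3.131, -0.002, 1.568]
wrist_force: [-0.9, 0.9, -0.0]
opening: 0.737
```

```bash
python3 look.py w22 bottle_mid,box_mid,flowmeter,weight_mid,disc_mid
```

```text
27.85 [0.6533 0.0897 0.1687] [ 3.1315 -0.0021  1.5677] [ 0.4498  0.7071 -0.9862  1.5484  0.619   1.213  -0.6458]
bottle_mid 0.82 [181.7 235.8] [0.5128 0.0343 0.0375]
bottle_mid 0.8 [ 30.3 203.9] [0.362  0.069  0.0375]
bottle_mid 0.74 [317.3 186.2] [0.6503 0.0844 0.0375]
bottle_mid 0.62 [159.9 146.4] [0.5011 0.1244 0.0375]
flowmeter 0.64 [312.8  38.3] [0.6471 0.2252 0.    ]
disc_mid 0.7 [321.5 314.7] [ 0.6537 -0.0749  0.009 ]
```

View pics/w22.png

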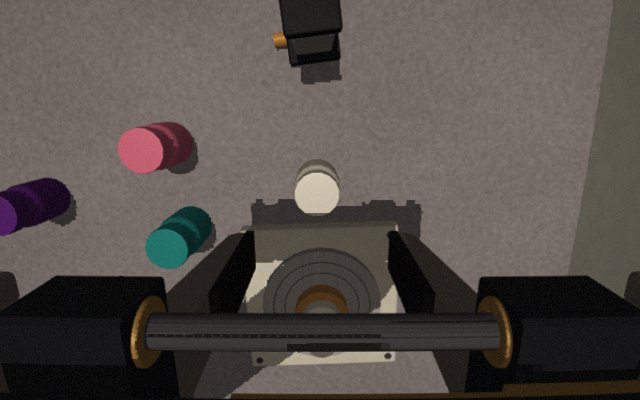

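>>> carry_out:
  motion:
    - [[-0.0358,-0.0255,0,0],[-0.0358,-0.0255,0,0],[-0.0358,-0.0255,0,0],[-0.0358,-0.0255,0,0],[-0.0358,-0.0255,-0.02,0]]
  fingers: 0.08

```text
time_s: 28.65
eef_pos: [0.4705, -0.0401, 0.1424]
eef_rot: [3.14, -0.0, 1.568]
wrist_force: [0.9, -0.9, -0.1]
opening: 0.873
```

>>> carry_out:
  motion:
    - [[-0.0358,-0.0255,-0.02,0],[0,0,0,0],[0,0,0,0],[0,0,0,0]]

```text
time_s: 29.05
eef_pos: [0.4363, -0.0644, 0.1225]
eef_rot: [3.14, -0.001, 1.568]
wrist_force: [0.4, -0.4, -0.0]
opening: 0.869
```

```bash
python3 look.py w23 box_mid;python3 - <<'E'
from h import *
import pickle
i,im=pickle.load(open("w22.pkl","rb"))
print(ray("wrist",(317,193),.075,i))
i,im=pickle.load(open("w23.pkl","rb"))
cv2.imwrite("pics/z23.png",cv2.resize(im[130:290,220:420],None,fx=3.5,fy=3.5,interpolation=cv2.INTER_CUBIC))
E
```

```text
29.05 [ 0.4363 -0.0644  0.1225] [ 3.1404 -0.0011  1.5683] [ 1.0453  0.4417 -1.1571  2.0919  0.5102  0.9269 -0.3995]
box_mid 0.93 [318.7 192.5] [ 0.4337 -0.0706  0.015 ]
[0.6501 0.0865 0.075 ]
```

View pics/w23.png

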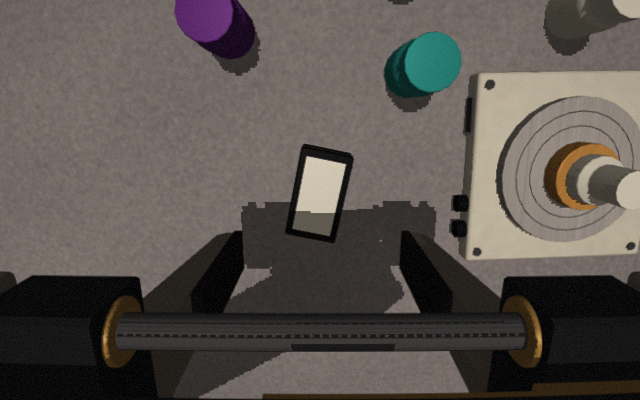

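View pics/z23.png

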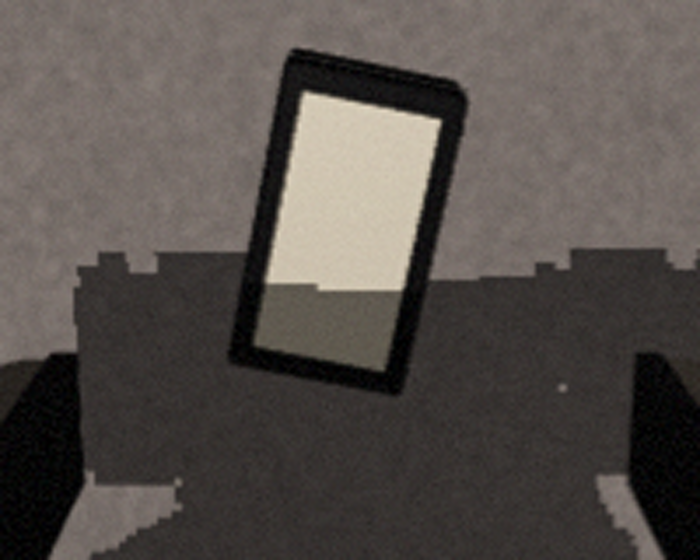

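```bash
python3 - <<'E'
from h import *
import pickle
i,im=pickle.load(open("w23.pkl","rb"))
P=np.array([ray("wrist",((x+.5)/3.5-.5+220,(y+.5)/3.5-.5+130),.030,i) for x,y in [(302,91),(442,119),(389,373),(254,346)]])
print(P,P.mean(0))
for k in range(4):
  d=P[(k+1)%4]-P[k];print(np.linalg.norm(d),np.degrees(np.arctan2(d[1],d[0])))
Q=np.array([ray("wrist",((x+.5)/3.5-.5+220,(y+.5)/3.5-.5+130),.030,i) for x,y in [(230,360),(398,394)]]);print(Q,Q.mean(0),np.linalg.norm(Q[0]-Q[1]))
H=[ray("wrist",p,.022,i) for p in [(489.5,84.5),(477,251.5)]];print(H,np.degrees(np.arctan2(*(H[0]-H[1])[:2][::-1])))
E
```

```text
[[ 0.4233 -0.035   0.03  ]
 [ 0.4571 -0.042   0.03  ]
 [ 0.4444 -0.1072  0.03  ]
 [ 0.41   -0.0998  0.03  ]] [ 0.4337 -0.071   0.03  ]
0.0345637232408328 -11.683641295293542
0.06651480446626912 -101.09034886034303
0.0351125775212625 167.69554744666962
0.06613094647674907 78.43934334582488
[[ 0.4038 -0.1035  0.03  ]
 [ 0.4467 -0.113   0.03  ]] [ 0.4252 -0.1082  0.03  ] 0.043880699091307505
[array([0.5771, 0.023 , 0.022 ]), array([ 0.5816, -0.1265,  0.022 ])] 91.70828482627643
```

>>> carry_out:
  motion:
    - [[-0.0028,-0.0063,-0.03,-0.1],[0,0,-0.035,-0.1],[0,0,-0.035,0],[0,0,0,0],[0,0,0,0]]

```text
time_s: 29.65
eef_pos: [0.4332, -0.0699, 0.0226]
eef_rot: [-3.141, -0.001, 1.37]
wrist_force: [0.3, -0.4, 0.4]
opening: 0.868
```

```bash
python3 look.py w24 box_mid
```

```text
29.65 [ 0.4332 -0.0699  0.0226] [-3.1413 -0.0012  1.3704] [ 0.8439  0.5616 -0.9124  2.1704  0.6841  0.7272 -0.7339]
box_mid 0.8 [322.1 218.6] [ 0.4336 -0.0695  0.015 ]
```

View pics/w24.png

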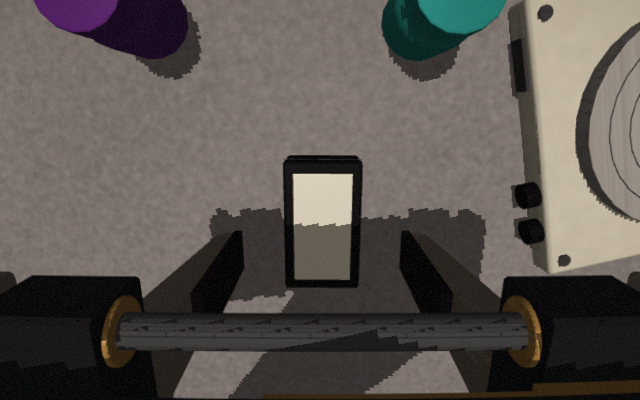

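Aligned square with the box (columns 284–361). Descend and grip.

>>> carry_out:
  motion:
    - [[0,0,-0.025,0],[0,0,-0.018,0],[0,0,-0.009,0],[0,0,0,0],[0,0,0,0]]

```text
time_s: 30.25
eef_pos: [0.4334, -0.0714, -0.0289]
eef_rot: [3.14, -0.0, 1.368]
wrist_force: [0.3, -0.4, -0.3]
opening: 0.868
```

>>> carry_out:
  motion:
    - [[0,0,0,0],[0,0,0,0],[0,0,0,0],[0,0,0,0],[0,0,0,0]]
  fingers: 0.035

```text
time_s: 30.75
eef_pos: [0.4326, -0.0715, -0.0297]
eef_rot: [3.141, 0.0, 1.368]
wrist_force: [0.2, 0.3, 0.3]
opening: 0.498
```

>>> carry_out:
  motion:
    - [[0,0,0,0],[0,0,0,0],[0,0,0,0]]

```text
time_s: 31.05
eef_pos: [0.4326, -0.0715, -0.0297]
eef_rot: [3.141, 0.0, 1.368]
wrist_force: [0.4, -0.0, 4.3]
opening: 0.501
```

>>> carry_out:
  motion:
    - [[0,0,0.02,0],[0,0,0.03,0],[0,0,0.03,0],[0,0,0,0],[0,0,0,0]]

```text
time_s: 31.55
eef_pos: [0.4321, -0.0719, 0.0499]
eef_rot: [3.141, 0.001, 1.367]
wrist_force: [-0.3, -1.0, -2.1]
opening: 0.5
```

```bash
python3 look.py w25 box_mid
```

```text
31.55 [ 0.4321 -0.0719  0.0499] [3.1413 0.0007 1.367 ] [ 0.8968  0.5169 -0.9676  2.1567  0.6215  0.7754 -0.6805]
box_mid 0.6 [321.6 251.3] [ 0.4253 -0.1046  0.015 ]
```

View pics/w25.png

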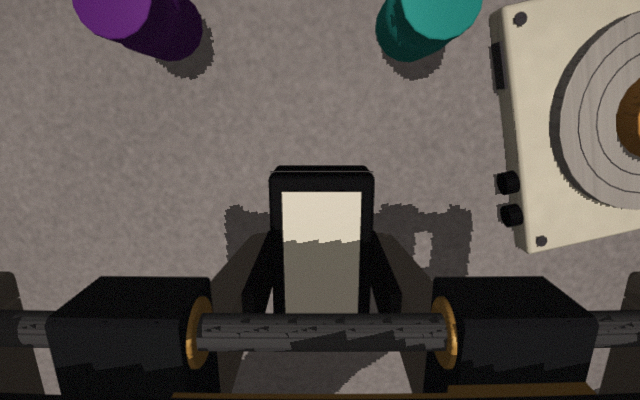

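>>> carry_out:
  motion:
    - [[0.037,0.009,0,0.115],[0.037,0.009,0,0.115],[0,0,-0.03,0],[0,0,0,0],[0,0,0,0]]

```text
time_s: 32.15
eef_pos: [0.5045, -0.0528, 0.0189]
eef_rot: [-3.138, -0.001, 1.599]
wrist_force: [0.6, -0.3, -1.3]
opening: 0.496
```

```bash
python3 look.py w26; python3 - <<'E'
from h import *
import pickle
i,im=pickle.load(open("w26.pkl","rb"))
cv2.imwrite("pics/z26.png",cv2.resize(im[0:320,240:640],None,fx=1.8,fy=1.8,interpolation=cv2.INTER_CUBIC))
E
```

```text
32.15 [ 0.5045 -0.0528  0.0189] [-3.1378 -0.0009  1.5987] [ 0.7565  0.6823 -0.9213  2.0123  0.7465  0.8306 -0.5719]
```

View pics/z26.png

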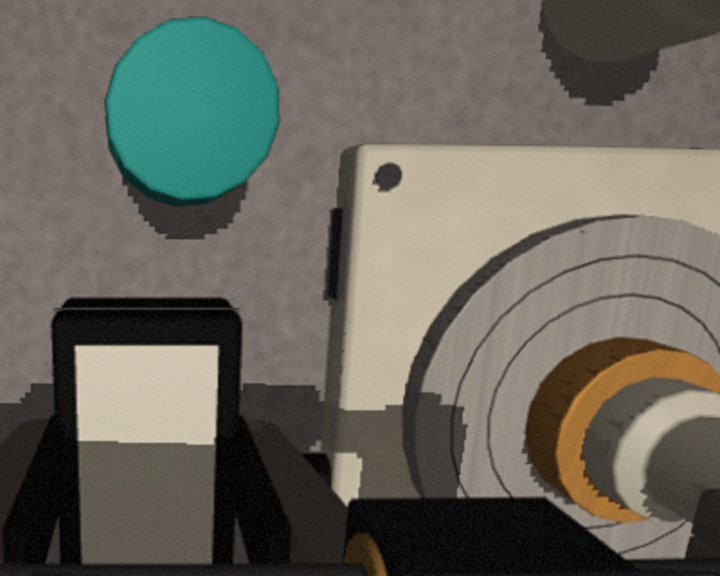

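>>> carry_out:
  motion:
    - [[0.0012,-0.0008,-0.02,0],[0,0,-0.016,0],[0,0,-0.006,0],[0,0,0,0],[0,0,0,0]]

```text
time_s: 32.7
eef_pos: [0.5078, -0.0541, -0.0214]
eef_rot: [3.141, 0.0, 1.598]
wrist_force: [-1.3, -0.0, -0.8]
opening: 0.5
```

```bash
python3 look.py w27; python3 - <<'E'
from h import *
import pickle
i,im=pickle.load(open("w27.pkl","rb"))
cv2.imwrite("pics/z27.png",cv2.resize(im[0:320,240:640],None,fx=1.8,fy=1.8,interpolation=cv2.INTER_CUBIC))
E
```

```text
32.7 [ 0.5078 -0.0541 -0.0214] [3.1411 0.     1.5978] [ 0.707   0.7389 -0.8533  2.0223  0.8222  0.7652 -0.6286]
```

View pics/z27.png

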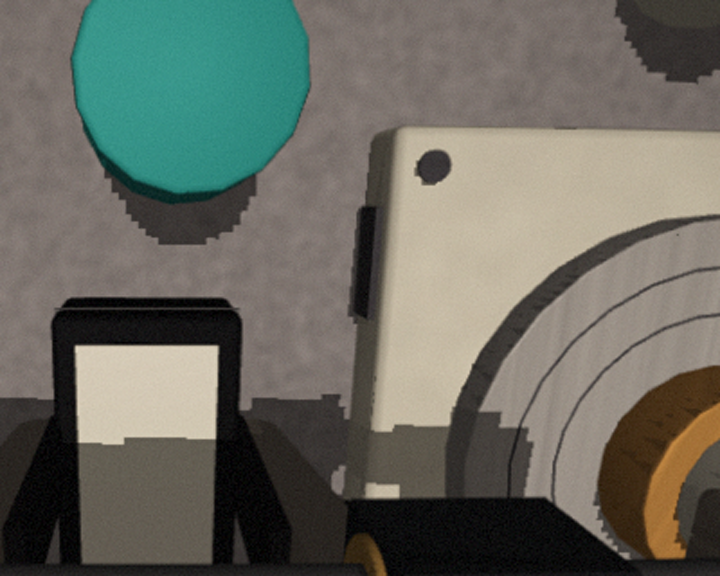

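>>> carry_out:
  motion:
    - [[-0.001,0,-0.005,0],[0,0,-0.003,0],[0,0,0,0],[0,0,0,0],[0,0,0,0]]

```text
time_s: 33.25
eef_pos: [0.5066, -0.0543, -0.0297]
eef_rot: [3.142, 0.0, 1.598]
wrist_force: [0.1, -0.7, 2.0]
opening: 0.5
```

>>> carry_out:
  motion:
    - [[0,0,0,0],[0,0,0,0],[0,0,0,0],[0,0,0,0]]
  fingers: 0.058

```text
time_s: 33.65
eef_pos: [0.5066, -0.0542, -0.0299]
eef_rot: [3.142, -0.0, 1.598]
wrist_force: [0.6, 0.6, -0.6]
opening: 0.627
```

>>> carry_out:
  motion:
    - [[0,0,0.04,0],[0,0,0.05,0],[0,0,0.05,0],[0,0,0.05,0],[0,0,0,0]]

```text
time_s: 34.15
eef_pos: [0.5107, -0.0536, 0.1661]
eef_rot: [3.131, 0.002, 1.598]
wrist_force: [0.3, 0.1, -0.0]
opening: 0.626
```

>>> carry_out:
  motion:
    - [[0,-0.03,0.03,0],[0,-0.04,0.03,0],[0,-0.04,0.03,0],[0,0,0,0],[0,0,0,0]]

```text
time_s: 34.65
eef_pos: [0.5063, -0.1651, 0.2498]
eef_rot: [-3.142, -0.0, 1.595]
wrist_force: [-0.3, 0.9, 0.5]
opening: 0.63
```

```bash
python3 look.py w28 box_mid,chuck_top,disc_mid,weight_mid,bottle_mid,flowmeter; python3 sz.py scene s7 250 130 450 280 4;python3 sz.py top t7 210 110 450 270 3
```

```text
34.65 [ 0.5063 -0.1651  0.2498] [-3.1416 -0.0002  1.5952] [ 1.1661  0.4542 -1.1873  1.752   0.4442  1.2414 -0.111 ]
box_mid 0.57 [324.   72.1] [ 0.5068 -0.0558  0.015 ]
disc_mid 0.67 [454.4  71.7] [ 0.6632 -0.0507  0.009 ]
weight_mid 0.59 [469.   65.2] [ 0.6746 -0.0444  0.023 ]
```

View pics/w28.png

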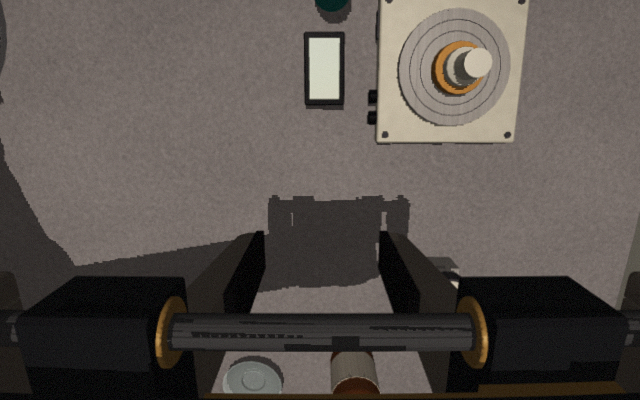

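View pics/s7.png

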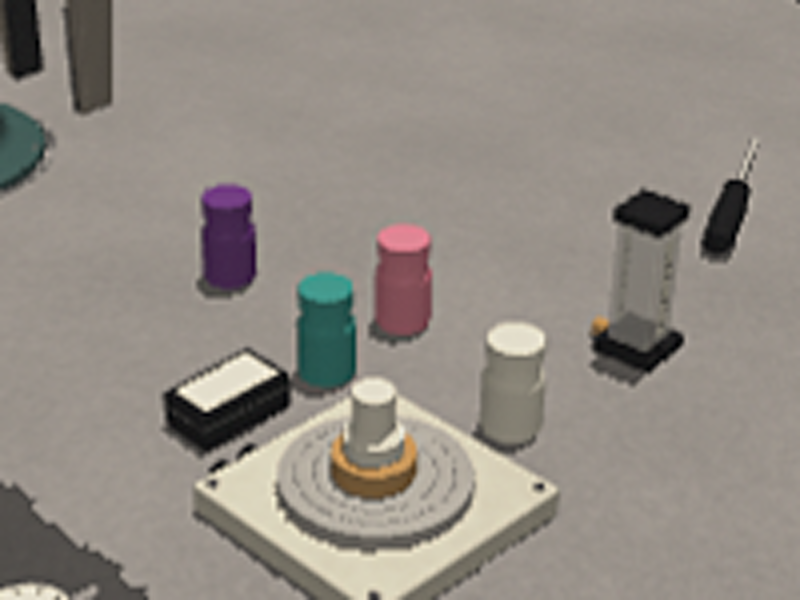

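View pics/t7.png

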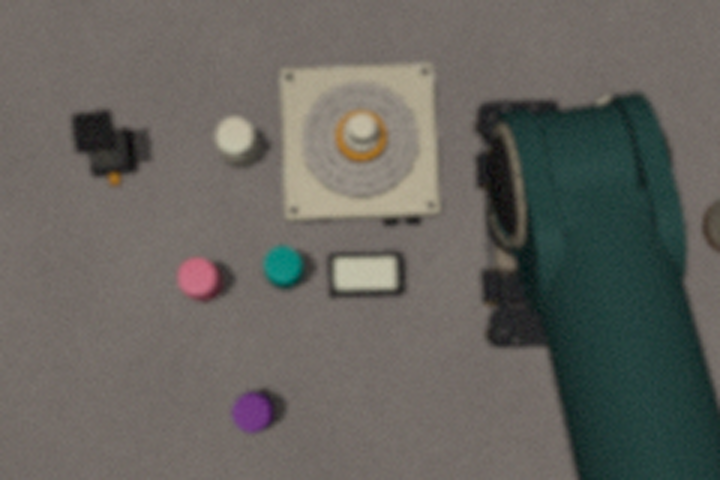

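```bash
python3 - <<'E'
import cv2
im=cv2.imread("pics/w28.png")
cv2.imwrite("pics/z28.png",cv2.resize(im[0:150,290:540],None,fx=3,fy=3,interpolation=cv2.INTER_CUBIC))
E
```

```text
(no output)
```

View pics/z28.png

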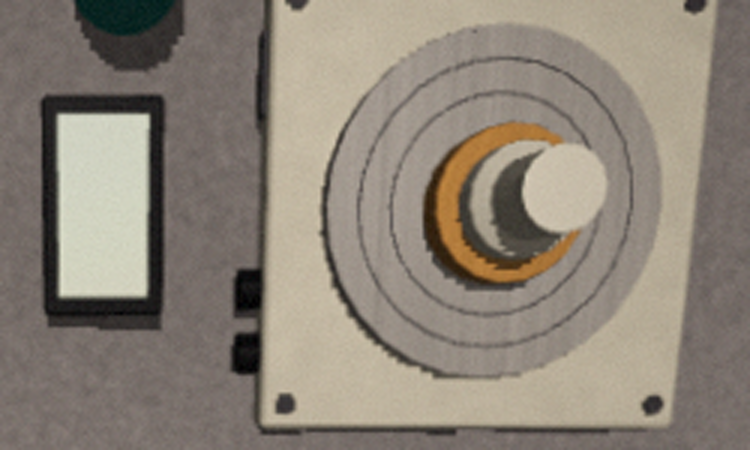

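```bash
python3 - <<'E'
from h import *
import pickle
i,im=pickle.load(open("w28.pkl","rb"))
g=lambda p,z:ray("wrist",((p[0]+.5)/3-.5+290,(p[1]+.5)/3-.5),z,i)
P=np.array([g(p,.03) for p in [(56,113),(149,113),(146,298),(59,297)]]);print("box",P.mean(0))
d=(P[0]+P[1]-P[2]-P[3])/2;print(np.linalg.norm(d),np.degrees(np.arctan2(d[1],d[0]))-90)
O=np.array([g(p,.03) for p in [(42,97),(163,97),(161,313),(45,313)]]);print("outer",O.mean(0),O)
H=np.array([g(p,.022) for p in [(296,0),(694,4),(652,404),(285,404)]]);c=H.mean(0);print("stage",c)
e=(H[0]-H[3]);e=e/np.linalg.norm(e);print(np.degrees(np.arctan2(e[1],e[0]))-90)
n=np.array([e[1],-e[0],0])
for b in (P.mean(0),O.mean(0)): print("front dist",-(b-c)@n-.085-.023,"lat",(b-c)@e)
for r in [(324,661,23,378),(358,632,57,346),(390,590,91,315)]:
  xm=(r[0]+r[1])/2;ym=(r[2]+r[3])/2
  print("chuck",np.mean([g(p,.034) for p in [(r[0],ym),(r[1],ym),(xm,r[2]),(xm,r[3])]],0))
print("disc",np.mean([g(p,.052) for p in [(437,203),(586,203),(511,123),(511,283)]],0),"wt",g((565,188),.098))
E
```

```text
box [ 0.5064 -0.0534  0.03  ]
0.06660221722612497 1.3062734975451065
outer [ 0.5065 -0.0535  0.03  ] [[ 0.4831 -0.015   0.03  ]
 [ 0.528  -0.014   0.03  ]
 [ 0.5299 -0.092   0.03  ]
 [ 0.4851 -0.093   0.03  ]]
stage [ 0.6541 -0.0498  0.022 ]
1.8806520357680512
front dist 0.03969589265492094 lat 0.0012931841720035804
front dist 0.03960045754207795 lat 0.0011817617044399664
chuck [ 0.6535 -0.0486  0.034 ]
chuck [ 0.6544 -0.0486  0.034 ]
chuck [ 0.6524 -0.049   0.034 ]
disc [ 0.6539 -0.0505  0.052 ] wt [ 0.6538 -0.0504  0.098 ]
```

```bash
python3 -c "
from cell import *
print(status.observe()['joint_vel']); print(hand_in())"
```

```text
[ 0.00473451 -0.00196211  0.00111499 -0.00339773  0.00018644  0.0011146
  0.00181294]
the job is handed in; nothing more can be done
None
```

I set out the kit in the order asked (disc, contact weight, white bottle, chip box) and handed it in at about 35 s, with the gripper clear of everything.

The last wrist, scene and top pictures showed:

| Item | Result |
|---|---|
| Disc and weight | Disc flat on the chuck, weight upright on it. Both centred within about 1–2 mm. |
| White bottle | Upright at about (0.650, 0.087), within about 1.5 mm of the half-way point to the flow meter, which stands on the +y side. |
| Chip box | About 39.7 mm of clear bench to the front edge, 1.2 mm off its middle, and within about 0.6° of parallel. |
| Tall bottle, screwdriver, glass dish | I did not touch them. I did not measure their positions again at the end. |
| Look-alike bottles | Not touched. |

Some readings disagreed with the description:

- **Fingertip height:** The real fingertips sit about 40 mm above the reported tool point. My first grasp on the disc therefore closed above it in the air. I allowed for the offset after that.
- **Part sizes:** The neck of the weight and the disc measured 1–4% smaller than stated. This did not affect the placing.
- **Repeat measurements:** Positions of the same point taken from different wrist views differed by 1–2 mm.

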